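# Load the embossing stamps into the press bed

### The arm

A 7-joint arm with a two-finger parallel gripper is mounted at the origin on the work surface. World frame = base frame: x ahead of the robot, y to its left, z up, the work surface at z = 0. Lengths are in m, angles in degrees, forces in N, time in s.
With the tool pointing down it reaches from about 0.375 to 0.925 m from the base axis. Payload 3.1 kg.
Tool frame: the origin (TCP) lies on the mounting face of the last link; the fingertips stand 173 mm ahead of it and the grasp point (between the pads) lies 155 mm ahead of it; z points along the fingers, y is the line along which they close (so a half turn about z gives the same grasp; the last joint's range is limited). The gripper opens to 85 mm and grips with 20 to 120 N. Pads are 22 mm wide; open, the fingers measure 114 mm over their backs; the gripper's body (76 mm by 85 mm) begins 54 mm behind the grasp point. The pads swing forward as they close: fully open they stand 13 mm farther back than shut.
Start: joints at [-70.978, 21.939, 2.515, 91.553, -1.026, 66.532, -2.859], TCP at [0.271, 0.591, 0.405] pointing down, gripper open.
Joint ranges: [-149.38, 149.38], [-23.57, 123.04], [-84.95, 90], [0, 143.3], [-89.99, 269.99], [3.08, 112.72], [-163.45, 163.45]. Speed limits (degrees/s): [159.86, 159.86, 180, 180, 180, 180, 180].

### API

Orientations are given as a 3x3 rotation matrix whose columns are the frame's x, y, z axes.
In Python, from cell import sensors, capture, calibration, finish_job, spotter gives the robot as it stands.
- The arm moves only by the tool jog_arm, never from a script. Its argument "motion" is one flat list of numbers, 7 for each row, row after row: the turn, a rotation vector about the tool's x, y, z as a fraction of full scale, then the shift along the tool's x, y, z as a fraction of full scale, then the opening, from 0 (shut) to 1 (fully open). In form: [rx, ry, rz, dx, dy, dz, fingers, rx, ry, rz, dx, dy, dz, fingers, ...]. A call has 1 to 20 rows; each row shifts and turns the commanded pose from where the row before left it, along the tool's axes as they then stand; what a row does not reach is not made up. Full scale, the value 1, is 300 mm for a shift and 90 degrees for a turn. A row lasts 1/12 s, in which the tool goes at most 41.7 mm and 7.16 degrees, less where a joint would pass 70% of its speed; a pose out of reach is approached as far as the arm can. A call with a number of a shift or a turn outside -1 to 1 is refused whole. A call with a gripper value outside its range is refused whole. The fingers move at their own pace and stop on an object; the grip force is fixed at half the most. Time passes only in rows, so rows that do not move let the fingers close. It gives the time, the measured TCP pose, the force, the opening and the grip force at its end, in the units of the state.
- sensors.state(): the state, without advancing time (a new reading comes with each control period).
- capture(name): name is "side" or "top" or "wrist"; returns the picture (384x512x3 uint8, red, green, blue); there is no depth.
- calibration(name): a dict with "fx", "fy", "cx", "cy" (pixels), "D" ([k1, k2, p1, p2, k3] as OpenCV has them; the pictures are not rectified), "xyz" and "orientation" of the camera in the world. Camera axes: x right, y down, z forward; pixel columns grow to the right and rows downward; lengths in m; the calibration is good to about 2 mm. A picture is of the moment at which its call begins: read the wrist's pose just before it. calibration takes no time and is no camera call; for the wrist camera it gives the pose at the moment of the call.
- finish_job(): hands the job in; it is judged then, once.
Trained networks look in the newest picture that a camera, given by its name, has taken for a name from the list of things; names that differ only in an ending like _2 or _b are one class to them, and where a whole thing is asked for, a point or a joint stands for the part that bears it (a point fixed in the world has none). Each returns a list of dicts, best first, with "score" (0 to 1); they miss things now and then, are a little off and sometimes report something else, mostly with a low value. They report only what shows in the picture. A call takes as long as a camera call. They do not tell look-alikes from the thing itself.
- spotter.look_for(name, camera): "box" ([left, top, right, bottom] in pixels, round what is visible of it).
The state is a dict: "clock": time; "joints": joint angles; "qd": joint speeds; "joint_torque": joint torques, N m; "tool_pos": TCP position; "tool_rot": TCP orientation; "ft_force": force on the tool from outside, world axes, zero at the start; "moment": the same for the moment, N m; "width": finger opening in m; "gripper_force": force on a finger pad.
Only numpy, scipy, OpenCV 4.12 (cv2) and the standard library are available. Lean on these libraries where they do the work, as an engineer would, in place of code of your own. Each camera call takes 0.05 s, during which the arm holds its last target. There are 200 camera calls.

### The job

Pull the orange gate handle fully out to open the lanes, then load every stamp that is there into the lane of its own colour: stand it in the open front of the lane and slide it back under the guard until you feel it drop into the hidden pocket, and leave it standing upright there with its white nose pointing the same way as the arrow at the end of its lane. When all of them are in and pointing right, push the gate shut again behind them, and leave the other things on the table where they are.

Things in the scene. Friction and masses are not known exactly. Their poses are not given: they have to be found in the camera images.
- bed: fixed grey loading bed of an embossing press (all sizes in mm), 266 long (+x, away from the robot) x 320 wide x 37 high. Origin: middle of its front edge, on the table; z up. Four straight lanes run along +x, one per colour, centred at y = +108 (red), +36 (yellow), -36 (green), -108 (blue). Lane floor 20 above the table and flat but for its pocket (else only 0.3 mm steps down); walls 13 above the floor.
- lane_mouth (a point): bed x = 27, y = 0, lane-floor height (20 above the table), bed axes: the open front of the lanes. From x = 0 to 85 a lane is open above, and open in front; it is 52 wide up to x = 50, then 46 wide. Tags in the lane's colour on the front edge and on top at the far end.
- guard (a point): bed x = 85, y = 0, top of the steel guard (37 above the table, 4 thick, underside 13 above the lane floor) at its front edge, bed axes. It covers the lanes from x = 85 on, with a 22 wide slot along each lane's middle line up to x = 210 for a stamp's neck; black brush strips hide the slot and give no resistance.
- pocket_zone (a point): bed x = 140, y = 0, lane-floor height, bed axes. Under the guard each lane's floor has one hidden pocket, 44 long, as wide as the lane (46), 8 deep, square-walled. Its centre lies anywhere from bed x = 118 to 162, differs from lane to lane, is not seen or reported. Its far wall stops a stamp that has dropped in; a stamp can turn in it.
- gate (a joint): the gate slide, m. 0 = shut: four orange pins 14 across, one in the middle of each lane at bed x = 62, stand 14 above the lane floor and bar the lanes. 0.036 = fully open: handle pulled out towards the bed's -y, pins inside the lane walls. About 3 N moves it; it stays where it is left.
- gate_handle (a point): middle of the part to grip of the gate's upright orange handle, which is 20 (bed x) x 24 (bed y), from 12 to 72 above the table, beside the bed's right (-y) end; this point is 58 above the table. Bed axes.
- stamp_red_mid (a point): red-headed stamp (None if absent), 64 tall, 180 g; point on its axis 32 above its underside, z up. Foot: disc 40 across, 10 thick; neck 14 across, 10 to 28 up; square head 20 x 20, 28 to 64 up, sides along x and y; white nose 6 wide at the top (56 to 64 up) sticks out along +x to 24 from the axis: grip across y. Point is 52 above the table on the lane floor, 44 seated.
- stamp_red: the red stamp again: centre of its foot's underside, same axes
- arrow_red: fixed black dial, 50 across, 4 thick, with a white arrow, on top of the far end of the red lane (first (leftmost, farthest to the bed's +y)), at bed x = 237; origin at its centre underneath, its +x is the way the arrow points (within 0.55 rad of the bed's +x)
- stamp_yellow_mid (a point): yellow-headed stamp (None if absent), 64 tall, 180 g; point on its axis 32 above its underside, z up. Foot: disc 40 across, 10 thick; neck 14 across, 10 to 28 up; square head 20 x 20, 28 to 64 up, sides along x and y; white nose 6 wide at the top (56 to 64 up) sticks out along +x to 24 from the axis: grip across y. Point is 52 above the table on the lane floor, 44 seated.
- stamp_yellow: the yellow stamp again: centre of its foot's underside, same axes
- arrow_yellow: fixed black dial, 50 across, 4 thick, with a white arrow, on top of the far end of the yellow lane (second from the left), at bed x = 237; origin at its centre underneath, its +x is the way the arrow points (within 0.55 rad of the bed's +x)
- stamp_green_mid (a point): green-headed stamp (None if absent), 64 tall, 180 g; point on its axis 32 above its underside, z up. Foot: disc 40 across, 10 thick; neck 14 across, 10 to 28 up; square head 20 x 20, 28 to 64 up, sides along x and y; white nose 6 wide at the top (56 to 64 up) sticks out along +x to 24 from the axis: grip across y. Point is 52 above the table on the lane floor, 44 seated.
- stamp_green: the green stamp again: centre of its foot's underside, same axes
- arrow_green: fixed black dial, 50 across, 4 thick, with a white arrow, on top of the far end of the green lane (third from the left), at bed x = 237; origin at its centre underneath, its +x is the way the arrow points (within 0.55 rad of the bed's +x)
- stamp_blue_mid (a point): blue-headed stamp (None if absent), 64 tall, 180 g; point on its axis 32 above its underside, z up. Foot: disc 40 across, 10 thick; neck 14 across, 10 to 28 up; square head 20 x 20, 28 to 64 up, sides along x and y; white nose 6 wide at the top (56 to 64 up) sticks out along +x to 24 from the axis: grip across y. Point is 52 above the table on the lane floor, 44 seated.
- stamp_blue: the blue stamp again: centre of its foot's underside, same axes
- arrow_blue: fixed black dial, 50 across, 4 thick, with a white arrow, on top of the far end of the blue lane (fourth (rightmost)), at bed x = 237; origin at its centre underneath, its +x is the way the arrow points (within 0.55 rad of the bed's +x)
- glue_can: bystander, leave alone: blue-labelled glue can, 80 mm across, 120 mm tall
- heel: bystander, leave alone: waisted wooden shoe heel, 44 mm across, 62 mm tall
- hammer: bystander, leave alone: hammer lying on the table
- wax_jar: bystander, leave alone: amber jar, 56 mm across, 60 mm tall
- tape: bystander, leave alone: cork-brown tape roll, 80 mm across, 25 mm tall
Things that resemble listed ones, but are neither listed nor needed, are in the scene too. What is shaped like the stamp_red but purple is not meant.

How it is judged:
By the outcome, as a careful person would: the job done as asked, in the order asked, and still so for the second after the job is handed in, with the robot touching nothing.
Of stamp_red, stamp_yellow, stamp_green, stamp_blue only 3 to 4 are there at a start; the rules pass over those that are not, and their reading is None.
At some moment in a run one of stamp_red, stamp_yellow, stamp_green, stamp_blue may be knocked a few centimetres aside while the robot is not near it.
Once in a run the grip may slacken for a moment while it holds something.
It also fails if it takes over 210 s, if anything falls off the work surface, if the arm or the gripper's body presses on something with over 40 N, if the wrist force passes 120 N, or if a joint passes its speed limit or range.

## Working session

There is one attempt and no reset: what is moved stays moved. The work goes in short steps, Python scripts to look and compute and a tool call to move; the robot and the scene stay as the last step left them, time stands still between calls to the robot, and variables do not carry over. Pictures are saved under pics/ and viewed, at most 14 in all, crops included, and the job is handed in when it is done.

Besides the shell and the picture viewer there is one more tool, called after "Call:" in YAML: its name, and indented under it one key for each argument. jog_arm: Moves the arm, as the interface text tells. Shift numbers are shares of 300 mm and turn numbers shares of 90 degrees, none past 1 either way. Its arguments: {"type":"object","properties":{"motion":{"type":"array"}},"required":["motion"]}

```bash
ls; mkdir -p pics
python3 - <<'E'
from cell import sensors, capture, calibration, spotter
import cv2, numpy as np
s=sensors.state(); print(s['clock'],s['tool_pos'],np.round(s['tool_rot'],3).tolist(),s['width'])
for n in ['top','side']:
    cv2.imwrite(f'pics/{n}0.png',capture(n)[:,:,::-1]); c=calibration(n); print(n,c)
for n in ['stamp_red','stamp_yellow','stamp_green','stamp_blue','arrow_red','arrow_yellow','arrow_green','arrow_blue','gate_handle','bed']:
    for cam in ['top','side']:
        print(n,cam,[(np.round(d['box']).tolist(),round(d['score'],2)) for d in spotter.look_for(n,cam)][:3])
print(sensors.state()['clock'])
E
```

```text
pics
0.0 [0.27061167 0.5904585  0.40329352] [[-0.909, 0.417, -0.001], [0.417, 0.909, -0.002], [-0.0, -0.003, -1.0]] 0.08553053205244293
top {'fx': 496.32642011599495, 'fy': 496.32642011599495, 'cx': 257.8027566907997, 'cy': 195.4080689156533, 'D': array([-0.07304725,  0.        ,  0.        ,  0.        ,  0.        ]), 'xyz': array([0.44387286, 0.01709771, 1.53318377]), 'orientation': array([[ 8.62196489e-03, -9.94975826e-01,  9.97435062e-02],
       [-9.99962823e-01, -8.56691048e-03,  9.80269538e-04],
       [-1.20850804e-04, -9.97482499e-02, -9.95012699e-01]])}
side {'fx': 390.15873576638506, 'fy': 390.15873576638506, 'cx': 255.51010180855076, 'cy': 186.5065494902352, 'D': array([0.04033775, 0.        , 0.        , 0.        , 0.        ]), 'xyz': array([0.44866834, 0.97333057, 0.63942123]), 'orientation': array([[-0.99098084, -0.07418311,  0.11159677],
       [-0.13380652,  0.50263739, -0.85407931],
       [ 0.00726555, -0.86130861, -0.50803021]])}
stamp_red top [([146.0, 203.0, 160.0, 217.0], 0.67), ([100.0, 166.0, 112.0, 181.0], 0.65)]
stamp_red side [([238.0, 264.0, 255.0, 294
[... 408 characters left out ...]
], 0.58)]
arrow_red top [([238.0, 155.0, 248.0, 169.0], 0.62)]
arrow_red side [([202.0, 199.0, 223.0, 210.0], 0.66), ([248.0, 236.0, 262.0, 263.0], 0.26)]
arrow_yellow top [([260.0, 156.0, 276.0, 173.0], 0.53)]
arrow_yellow side [([211.0, 189.0, 227.0, 193.0], 0.71)]
arrow_green top []
arrow_green side [([217.0, 176.0, 234.0, 181.0], 0.69)]
arrow_blue top [([308.0, 162.0, 322.0, 172.0], 0.7), ([148.0, 204.0, 161.0, 215.0], 0.51), ([220.0, 154.0, 355.0, 248.0], 0.34)]
arrow_blue side [([223.0, 160.0, 238.0, 172.0], 0.64)]
gate_handle top [([235.0, 220.0, 347.0, 229.0], 0.79)]
gate_handle side [([274.0, 151.0, 288.0, 217.0], 0.76)]
bed top []
bed side [([198.0, 147.0, 305.0, 234.0], 0.79)]
1.1
```

Run:
```python
import cv2
a=cv2.imread('pics/top0.png'); cv2.imwrite('pics/top0c.png',cv2.resize(a[130:330,90:360],None,fx=2.9,fy=2.9,interpolation=cv2.INTER_CUBIC))
```

```text
(no output)
```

View pics/top0c.png

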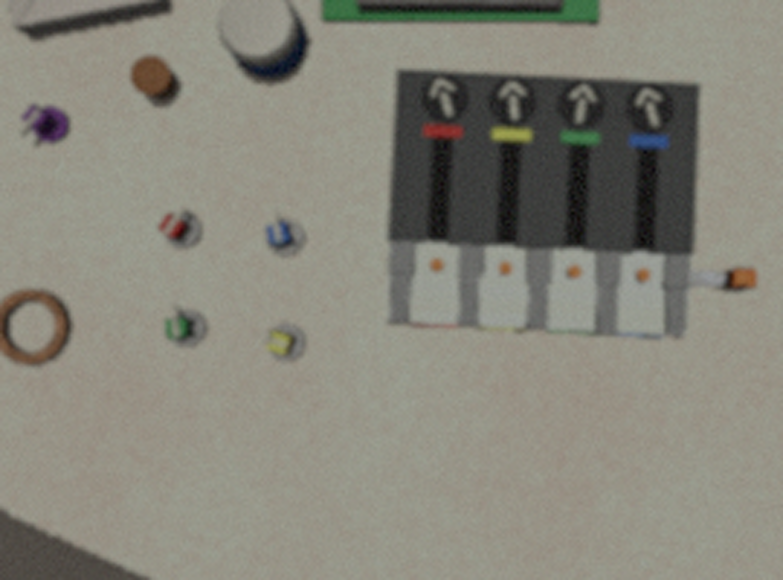

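View pics/side0.png

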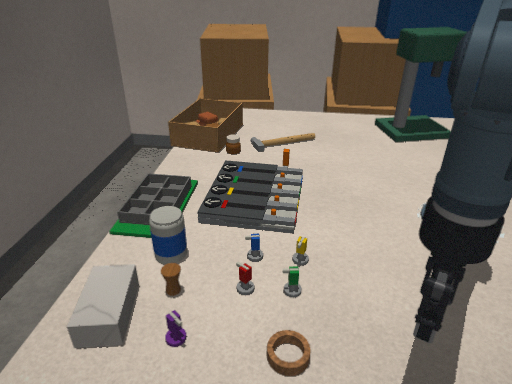

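The top view shows all four stamps on the left: red (180,228), blue (284,235), green (183,327) and yellow (284,342), in crop pixels. The bed is on the right, with orange pins in the lanes, the handle at (742,278), and dials at the far end. The side view agrees. The purple look-alike is separate.

```bash
cat > h.py <<'E'
import numpy as np, cv2
from scipy.optimize import least_squares
from cell import sensors, capture, calibration, finish_job, spotter
def ray(px,c):
    K=np.array([[c['fx'],0,c['cx']],[0,c['fy'],c['cy']],[0,0,1]])
    u=cv2.undistortPoints(np.array([[px]],float),K,np.array(c['D']))[0,0]
    return np.array(c['orientation'])@[u[0],u[1],1]
def at_z(px,c,z):
    d=ray(px,c); o=np.array(c['xyz']); return o+d*(z-o[2])/d[2]
def proj(p,c):
    K=np.array([[c['fx'],0,c['cx']],[0,c['fy'],c['cy']],[0,0,1]])
    R=np.array(c['orientation']).T; 
    return cv2.projectPoints(np.array(p,float).reshape(-1,1,3),cv2.Rodrigues(R)[0],-R@np.array(c['xyz']),K,np.array(c['D']))[0][:,0]
RANGE={'red':((0,8),(172,180)),'orange':((9,17),),'yellow':((24,34),),'green':((48,80),),'blue':((100,120),)}
def blobs(img,col,smin=110,vmin=50,amin=8):
    h=cv2.cvtColor(img,cv2.COLOR_RGB2HSV); m=np.zeros(h.shape[:2],np.uint8)
    for a,b in RANGE[col]: m|=cv2.inRange(h,(a,smin,vmin),(b,255,255))
    n,l,st,ce=cv2.connectedComponentsWithStats(m)
    return [(ce[i].round(1).tolist(),int(st[i][4])) for i in range(1,n) if st[i][4]>=amin]
def st():
    s=sensors.state(); R=np.array(s['tool_rot']); p=np.array(s['tool_pos'])
    return s,p,R,np.degrees(np.arctan2(R[1,0],R[0,0]))
def to(x,y,gz=None,yaw=None):
    """distances in tool axes (fraction of full scale) to bring the grasp point to x,y,gz; turn to yaw"""
    s,p,R,a=st(); g=p+R[:,2]*.155
    t=np.array([x,y,g[2] if gz is None else gz]); 
    d=0 if yaw is None else (a-yaw+90)%180-90
    print('turn rz total',round(d/90,3),'| shift now',np.round(R.T@(t-g)/.3,4),end=' ')
    if yaw is not None:
        b=np.radians(a-d); R2=np.array([[np.cos(b),np.sin(b),0],[np.sin(b),-np.cos(b),0],[0,0,-1]])
        print('| after turn',np.round(R2.T@(t-g)/.3,4),end='')
    print(' | grasp',g.round(4),'yaw',round(a,1),'t',round(s['clock'],1))
E
python3 - <<'E'
from h import *
img=cv2.imread('pics/top0.png')[:,:,::-1].copy(); c=calibration('top')
for k in RANGE: print(k,blobs(img,k))
for n,u,z in [('red',(153,209),.046),('green',(152,242),.046),('blue',(187,211),.046),('yellow',(187,248),.046)]: print(n,at_z(u,c,z).round(3))
for u,z in [((389,325),.033),((685,336),.033),((400,70),.037),((698,85),.037)]:
    print(at_z((90+u[0]/2.9,130+u[1]/2.9),c,z).round(4))
w=calibration('wrist'); s,p,R,a=st(); print('cam in tool',R.T@(w['xyz']-p),(R.T@w['orientation']).round(3).tolist(),w['fx'],w['cx'],w['cy'])
E
```

```text
red [([432.2, 113.3], 264), ([242.5, 174.9], 66), ([150.9, 208.9], 16)]
orange [([424.9, 119.2], 3178), ([468.5, 88.2], 8), ([142.0, 156.0], 122), ([287.5, 223.0], 8), ([311.1, 224.1], 8), ([345.6, 225.6], 47), ([100.2, 242.2], 138)]
yellow [([266.0, 176.1], 58)]
green [([248.8, 116.3], 1049), ([289.1, 177.3], 25), ([153.5, 242.5], 8)]
blue [([313.0, 178.2], 62), ([188.1, 210.4], 9)]
red [0.549 0.334 0.046]
green [0.45  0.334 0.046]
blue [0.544 0.231 0.046]
yellow [0.433 0.229 0.046]
[0.4521 0.1188 0.033 ]
[ 0.4432 -0.1889  0.033 ]
[0.7199 0.111  0.037 ]
[ 0.7067 -0.2033  0.037 ]
cam in tool [0.06842272 0.00047907 0.03094826] [[0.001, -0.963, -0.271], [1.0, 0.0, 0.0], [-0.0, -0.271, 0.963]] 301.6374923039492 251.73673054071602 188.79333401123426
```

Run:
```python
from h import *
c=calibration('top')
h=at_z((345.6,225.6),c,.065); print(h)
to(h[0],h[1],.25,88)
```

```text
[ 0.50340217 -0.2423127   0.065     ]
turn rz total 0.749 | shift now [-1.8619e+00 -2.2019e+00 -1.2000e-03] | after turn [-2.7486e+00  8.7170e-01 -1.2000e-03] | grasp [0.2708 0.5909 0.2496] yaw 155.4 t 1.1
```

Call:
jog_arm:
  motion: [0,0,0.075,0,0,0,1,0,0,0.075,0,0,0,1,0,0,0.075,0,0,0,1,0,0,0.075,0,0,0,1,0,0,0.075,0,0,0,1,0,0,0.075,0,0,0,1,0,0,0.075,0,0,0,1,0,0,0.075,0,0,0,1,0,0,0.075,0,0,0,1,0,0,0.075,0,0,0,1,0,0,0,-0.125,0.04,0,1,0,0,0,-0.125,0.04,0,1,0,0,0,-0.125,0.04,0,1,0,0,0,-0.125,0.04,0,1,0,0,0,-0.125,0.04,0,1,0,0,0,-0.125,0.04,0,1,0,0,0,-0.125,0.04,0,1,0,0,0,-0.125,0.04,0,1,0,0,0,-0.125,0.04,0,1,0,0,0,-0.125,0.04,0,1]

```text
clock: 2.77
tool_pos: [0.377, 0.2097, 0.4049]
tool_rot: [[0.037, 0.999, 0.0], [0.999, -0.037, 0.001], [0.001, 0.0, -1.0]]
ft_force: [0.7, 0.4, 0.4]
width: 0.0852
gripper_force: 0.0
```

Call:
jog_arm:
  motion: [0,0,0,-0.12,0.04,0,1,0,0,0,-0.12,0.04,0,1,0,0,0,-0.12,0.04,0,1,0,0,0,-0.12,0.04,0,1,0,0,0,-0.12,0.04,0,1,0,0,0,-0.12,0.04,0,1,0,0,0,-0.12,0.04,0,1,0,0,0,-0.12,0.04,0,1,0,0,0,-0.12,0.04,0,1,0,0,0,0,0,0,1]

```text
clock: 3.6
tool_pos: [0.4733, -0.124, 0.406]
tool_rot: [[0.049, 0.999, 0.004], [0.999, -0.049, -0.006], [-0.006, 0.004, -1.0]]
ft_force: [-0.2, -0.6, -0.3]
width: 0.0857
gripper_force: 0.0
```

Run:
```python
from h import *
to(.5034,-.2423,.25,88)
c=calibration('wrist'); im=capture('wrist'); cv2.imwrite('pics/w1.png',im[:,:,::-1])
for k in RANGE: print(k,blobs(im,k,amin=60))
np.save('w1.npy',np.array([c],dtype=object),allow_pickle=True)
```

```text
turn rz total -0.009 | shift now [-0.386   0.1175  0.0063] | after turn [-0.3876  0.1121  0.0035] | grasp [ 0.4738 -0.1249  0.251 ] yaw 87.2 t 3.6
red []
orange [([282.0, 47.1], 162), ([281.1, 115.8], 127), ([280.1, 178.2], 125), ([280.3, 261.7], 652), ([503.3, 302.1], 284), ([434.1, 371.8], 572)]
yellow [([415.2, 46.7], 489)]
green [([506.2, 86.5], 978), ([407.6, 115.7], 402)]
blue [([400.0, 178.4], 362)]
```

View pics/w1.png

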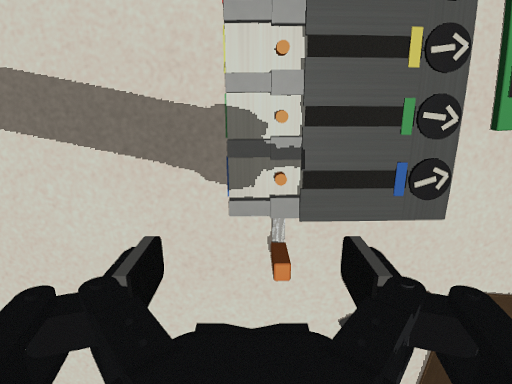

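The wrist view shows pins at (282,47), (281,116) and (280,178), the handle top at (281,262), and dials at about (447,47), (439,117) and (430,179).

```bash
cat >> h.py <<'E'
def dials(img,c,zt=.041):
    """dark discs with a white arrow -> list of (centre xy, arrow yaw deg)"""
    hsv=cv2.cvtColor(img,cv2.COLOR_RGB2HSV); out=[]
    dark=cv2.inRange(hsv[:,:,2],0,38); dark=cv2.morphologyEx(dark,cv2.MORPH_OPEN,np.ones((3,3)))
    cs,_=cv2.findContours(dark,cv2.RETR_EXTERNAL,cv2.CHAIN_APPROX_NONE)
    for k in cs:
        if not 900<cv2.contourArea(k)<4000: continue
        h=cv2.convexHull(k); e=cv2.fitEllipse(h)
        if cv2.contourArea(h)/(np.pi*e[1][0]*e[1][1]/4)<.93 or e[1][1]/e[1][0]>1.35: continue
        m=np.zeros(dark.shape,np.uint8); cv2.fillPoly(m,[h],255); m=cv2.erode(m,np.ones((5,5)))
        ys,xs=np.nonzero((m>0)&(hsv[:,:,2]>120))
        if len(xs)<40: continue
        P=np.array([at_z((x,y),c,zt)[:2] for x,y in zip(xs,ys)]); C=at_z(e[0],c,zt)[:2]
        # arrow is mirror-symmetric about its axis: find the axis giving least asymmetry
        best=None
        for a in np.radians(np.arange(-50,50,.5)):
            R=np.array([[np.cos(a),np.sin(a)],[-np.sin(a),np.cos(a)]]); Q=(P-C)@R.T
            H=np.histogram2d(Q[:,0],Q[:,1]-0,bins=[12,13],range=[[-.024,.024],[-.0195,.0195]])[0]
            H=cv2.GaussianBlur(H,(3,3),0); v=np.abs(H-H[:,::-1]).sum()
            if best is None or v<best[0]: best=(v,np.degrees(a))
        out.append((C.round(4).tolist(),round(best[1],1),len(xs),e[1]))
    return out
E
python3 - <<'E'
from h import *
c=np.load('w1.npy',allow_pickle=True)[0]; im=cv2.imread('pics/w1.png')[:,:,::-1].copy()
D=dials(im,c)
for d in D: print(d)
P=[at_z(u,c,.031)[:2] for u in [(282,47.1),(281.1,115.8),(280.1,178.2)]]; print(np.round(P,4))
L=[(62,36),(62,-36),(62,-108)]
L=np.array(L)/1000
dd=sorted([d[0] for d in D],key=lambda q:-q[1])
if len(dd)==3: L=np.vstack([L,[(.237,.036),(.237,-.036),(.237,-.108)]]); P=P+[np.array(q) for q in dd]
f=lambda v:(np.c_[np.cos(v[2])*L[:,0]-np.sin(v[2])*L[:,1]+v[0],np.sin(v[2])*L[:,0]+np.cos(v[2])*L[:,1]+v[1]]-np.array(P)).ravel()
r=least_squares(f,[.447,-.04,-.03]); print(r.x,np.degrees(r.x[2]),r.fun.round(4))
print('handle',at_z((281,250),c,.072),at_z((281,262),c,.065))
cv2.imwrite('pics/w1c.png',cv2.resize(im[15:205,380:480,::-1],None,fx=3,fy=3,interpolation=cv2.INTER_CUBIC))
E
```

```text
([0.6841, -0.0775], np.float64(-9.0), 284, (42.16159439086914, 47.8121223449707))
([0.687, -0.0062], np.float64(6.0), 327, (44.94416046142578, 51.40475082397461))
[[ 5.134e-01  1.000e-04]
 [ 5.106e-01 -7.120e-02]
 [ 5.078e-01 -1.427e-01]]
[ 0.45005434 -0.03288872 -0.03895128] -2.2317437028498652 [ 0.      0.0005 -0.     -0.0001 -0.     -0.0005]
handle [ 0.50337881 -0.2146289   0.072     ] [ 0.50369774 -0.23369509  0.065     ]
```

View pics/w1c.png

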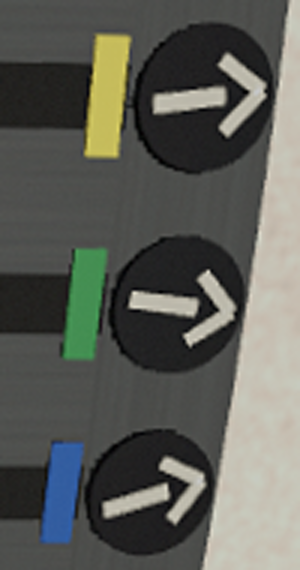

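```bash
cat >> h.py <<'E'
BO=np.array([.4495,-.0329]); BY=np.radians(-2.3); BR=np.array([[np.cos(BY),-np.sin(BY)],[np.sin(BY),np.cos(BY)]])
def bed(x,y): return BO+BR@np.array([x,y])/1000
def tobed(p): return (BR.T@(np.array(p)[:2]-BO)*1000).round(1)
E
python3 - <<'E'
from h import *
c=np.load('w1.npy',allow_pickle=True)[0]
for n,a,b in [('y',(152,103),(268,92)),('g',(130,298),(236,312)),('b',(103,512),(206,484))]:
    A,B=[at_z((380+q[0]/3,15+q[1]/3),c,.041) for q in (a,b)]; d=B-A; print(n,np.degrees(np.arctan2(d[1],d[0])))
h=at_z((282,272),c,.072); print('handle',h,tobed(h)); t=at_z((345.6,225.6),calibration('top'),.07); print(t, tobed(t))
to(h[0],h[1],.06,90-2.3)
E
```

```text
y 4.326426739384281
g -8.637111363851417
b 12.939180352836713
handle [ 0.50399352 -0.24258312  0.072     ] [  62.9 -207.3]
[ 0.50319944 -0.24142926  0.07      ] [  62.  -206.2]
turn rz total -0.004 | shift now [-0.3978  0.1205  0.6361] | after turn [-0.4005  0.119   0.6347] | grasp [ 0.4731 -0.1211  0.2504] yaw 87.3 t 3.6
```

Call:
jog_arm:
  motion: [0,0,0,-0.1,0.03,0,1,0,0,0,-0.1,0.03,0,1,0,0,0,-0.1,0.03,0,1,0,0,0,-0.098,0.03,0,1,0,0,0,0,0,0.127,1,0,0,0,0,0,0.127,1,0,0,0,0,0,0.127,1,0,0,0,0,0,0.127,1,0,0,0,0,0,0.12,1,0,0,0,0,0,0,1,0,0,0,0,0,0,0,0,0,0,0,0,0,0,0,0,0,0,0,0,0,0,0,0,0,0,0,0,0,0,0,0,0,0,0,0,0,0,0,0,0,0,0,0,0,0,0,0,0,0,0,0,0,0]

```text
$.motion: bad value
```

Call:
jog_arm:
  motion: [0,0,0,-0.1,0.03,0,1,0,0,0,-0.1,0.03,0,1,0,0,0,-0.1,0.03,0,1,0,0,0,-0.098,0.03,0,1,0,0,0,0,0,0.127,1,0,0,0,0,0,0.127,1,0,0,0,0,0,0.127,1,0,0,0,0,0,0.127,1,0,0,0,0,0,0.12,1,0,0,0,0,0,0,1,0,0,0,0,0,0,0,0,0,0,0,0,0,0,0,0,0,0,0,0,0,0,0,0,0,0,0,0,0,0,0,0,0,0,0,0,0,0,0,0,0,0,0,0,0,0,0,0,0,0,0,0,0,0,0,0]

```text
clock: 5.15
tool_pos: [0.5038, -0.2374, 0.2182]
tool_rot: [[0.038, 0.999, -0.0], [0.999, -0.038, 0.001], [0.001, -0.0, -1.0]]
ft_force: [-4.9, 2.0, 9.2]
width: 0.0192
gripper_force: 60.6
```

Call:
jog_arm:
  motion: [0,0,0,-0.025,0,0,0,0,0,0,-0.025,0,0,0,0,0,0,-0.025,0,0,0,0,0,0,-0.025,0,0,0,0,0,0,-0.025,0,0,0,0,0,0,-0.008,0,0,0,0,0,0,0,0,0,0,0,0,0,0,0,0,0]

```text
clock: 5.82
tool_pos: [0.5026, -0.2742, 0.2182]
tool_rot: [[0.036, 0.999, -0.002], [0.999, -0.036, 0.01], [0.01, -0.003, -1.0]]
ft_force: [-6.1, 10.1, 16.4]
width: 0.019
gripper_force: 61.5
```

Call:
jog_arm:
  motion: [0,0,0,0,0,0,1,0,0,0,0,0,0,1,0,0,0,0,0,0,1,0,0,0,0,0,0,1,0,0,0,0,0,-0.13,1,0,0,0,0,0,-0.13,1,0,0,0,0,0,-0.13,1,0,0,0,0,0,-0.13,1,0,0,0,0,0,0,1]

```text
clock: 6.57
tool_pos: [0.505, -0.2799, 0.3805]
tool_rot: [[0.039, 0.999, 0.014], [0.999, -0.039, -0.006], [-0.006, 0.014, -1.0]]
ft_force: [2.1, -1.2, 0.9]
width: 0.0851
gripper_force: 0.0
```

Run:
```python
from h import *
s=st()[0]; print(np.round(s['joints'],1),s['width'],s['ft_force'])
t=capture('top'); cv2.imwrite('pics/top1.png',t[:,:,::-1]); print(blobs(t,'orange'))
w=capture('wrist'); c=calibration('wrist'); cv2.imwrite('pics/w2.png',w[:,:,::-1]); print(blobs(w,'orange',amin=60))
to(.44,.22,.3,178)
```

```text
[-19.2  21.9  54.1 105.4 -20.2  62.   40.2] 0.08512875652439124 [ 2.13635839 -1.21794679  0.9429468 ]
[([387.7, 85.1], 84), ([424.9, 81.4], 10), ([426.0, 119.7], 3153), ([472.2, 89.0], 8), ([391.0, 107.2], 8), ([472.5, 151.1], 14), ([142.0, 156.0], 124), ([373.9, 163.3], 14), ([251.8, 221.5], 10), ([275.5, 222.5], 12), ([299.5, 223.5], 12), ([357.0, 226.3], 49), ([323.2, 225.0], 10), ([100.2, 242.3], 136)]
[([246.3, 71.0], 167), ([246.1, 174.4], 663), ([492.6, 214.8], 652), ([418.8, 219.7], 518), ([502.5, 287.9], 761), ([275.9, 291.0], 683), ([437.4, 275.3], 68)]
turn rz total 0.998 | shift now [ 1.6494 -0.2745 -0.2719] | after turn [-0.2715 -1.6504 -0.2687] | grasp [ 0.5041 -0.2777  0.2194] yaw 87.9 t 6.7
```

View pics/w2.png

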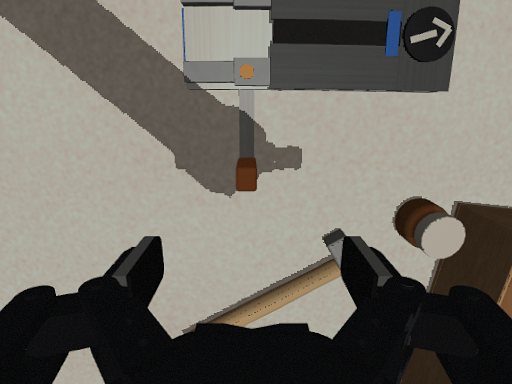

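Run:
```python
from h import *
c=calibration('wrist'); 
for z in (.033,.036): print(tobed(at_z((246.5,71),c,z)))
print(tobed(at_z((246.5,184),c,.072)), tobed(at_z((427,37),c,.041)))
w=cv2.imread('pics/w2.png')[:,:,::-1].copy(); print(dials(w,c))
for b in [((412,39),(448,27))]:
    A,B=[at_z(q,c,.041) for q in b]; d=B-A; print(np.degrees(np.arctan2(d[1],d[0])))
```

```text
[  60.4 -142.1]
[  60.4 -142.4]
[  60.7 -245.2] [ 230.9 -109.3]
[([0.6765, -0.1487], np.float64(14.5), 374, (50.93278503417969, 57.15785598754883))]
17.124526206770767
```

Call:
jog_arm:
  motion: [0,0,0,0,0,0.132,1,0,0,0,0,0,0.132,1,0,0,0,0,0,0.132,1,0,0,0,0,0,0.132,1,0,0,0,0,0,0,1,0,0,0,0,0,0,0,0,0,0,0,0,0,0,0,0,0,0,0,0,0,0,0,0,0,0,0,0,0,0,0,0,0,0,0,0,0,0,0,0,0,0,0,0,0,0,0,0,0,0,0,0,0,0,0,0,0,0,0,-0.01,0,0,0,0,0,0,-0.01,0,0,0,0,0,0,-0.01,0,0,0,0,0,0,0,0,0,0]

```text
clock: 8.08
tool_pos: [0.5027, -0.2803, 0.2157]
tool_rot: [[0.035, 0.999, -0.004], [0.999, -0.035, 0.018], [0.018, -0.005, -1.0]]
ft_force: [-7.9, 16.8, 21.5]
width: 0.019
gripper_force: 62.7
```

Call:
jog_arm:
  motion: [0,0,0,0.02,0,0,1,0,0,0,0,0,0,1,0,0,0,0,0,0,1,0,0,0,0,0,0,1,0,0,0,0,0,-0.13,1,0,0,0,0,0,-0.13,1,0,0,0,0,0,-0.13,1,0,0,-0.077,0,0,-0.1,1,0,0,-0.077,0,0,-0.1,1,0,0,-0.077,0,0,-0.1,1,0,0,-0.077,0,0,-0.1,1,0,0,-0.077,0,0,0,1,0,0,-0.077,0,0,0,1,0,0,-0.077,0,0,0,1,0,0,-0.077,0,0,0,1,0,0,-0.077,0,0,0,1,0,0,-0.077,0,0,0,1,0,0,-0.077,0,0,0,1,0,0,-0.077,0,0,0,1,0,0,-0.077,0,0,0,1]

```text
clock: 9.75
tool_pos: [0.5023, -0.2806, 0.4508]
tool_rot: [[-1.0, 0.031, -0.0], [0.031, 1.0, -0.001], [0.0, -0.001, -1.0]]
ft_force: [-0.0, 0.9, 0.1]
width: 0.0851
gripper_force: 0.0
```

Run:
```python
from h import *
to(.43,.25,.3,178)
```

```text
turn rz total 0.002 | shift now [ 0.2964  1.7607 -0.0155] | after turn [ 0.3025  1.7597 -0.0141] | grasp [ 0.5023 -0.2807  0.2958] yaw 178.2 t 9.8
```

Call:
jog_arm:
  motion: [0,0,0,0.023,0.135,0,1,0,0,0,0.023,0.135,0,1,0,0,0,0.023,0.135,0,1,0,0,0,0.023,0.135,0,1,0,0,0,0.023,0.135,0,1,0,0,0,0.023,0.135,0,1,0,0,0,0.023,0.135,0,1,0,0,0,0.023,0.135,0,1,0,0,0,0.023,0.135,0,1,0,0,0,0.023,0.135,0,1,0,0,0,0.023,0.135,0,1,0,0,0,0.023,0.135,0,1,0,0,0,0.023,0.135,0,1,0,0,0,0,0,0,1]

```text
clock: 10.92
tool_pos: [0.4291, 0.2587, 0.4508]
tool_rot: [[-1.0, 0.023, -0.0], [0.023, 1.0, 0.005], [0.0, 0.005, -1.0]]
ft_force: [-0.5, 0.2, 1.3]
width: 0.0852
gripper_force: 0.0
```

Run:
```python
from h import *
c=calibration('wrist'); im=capture('wrist'); cv2.imwrite('pics/w3.png',im[:,:,::-1]); np.save('w3.npy',np.array([c],dtype=object),allow_pickle=True)
print(st()[1])
for k in ['red','yellow','green','blue']:
    print(k,blobs(im,k,amin=60,smin=90),[(np.round(d['box']).tolist(),round(d['score'],2)) for d in spotter.look_for('stamp_'+k,'wrist')][:2])
cv2.imwrite('pics/w3c.png',cv2.resize(im[:,:,::-1],None,fx=1.5,fy=1.5,interpolation=cv2.INTER_CUBIC))
```

```text
[0.43040396 0.25457502 0.45061077]
red [([118.7, 177.6], 81), ([317.8, 254.1], 144)] []
yellow [([226.1, 173.4], 79), ([67.5, 177.0], 88)] [([217.0, 145.0, 246.0, 175.0], 0.74), ([297.0, 221.0, 333.0, 272.0], 0.66)]
green [([319.9, 176.2], 77), ([309.3, 177.6], 87), ([18.6, 176.5], 65), ([71.5, 367.9], 365)] [([294.0, 154.0, 326.0, 193.0], 0.71)]
blue [([238.5, 250.2], 76), ([228.8, 252.6], 61)] [([221.0, 221.0, 248.0, 268.0], 0.61)]
```

View pics/w3c.png

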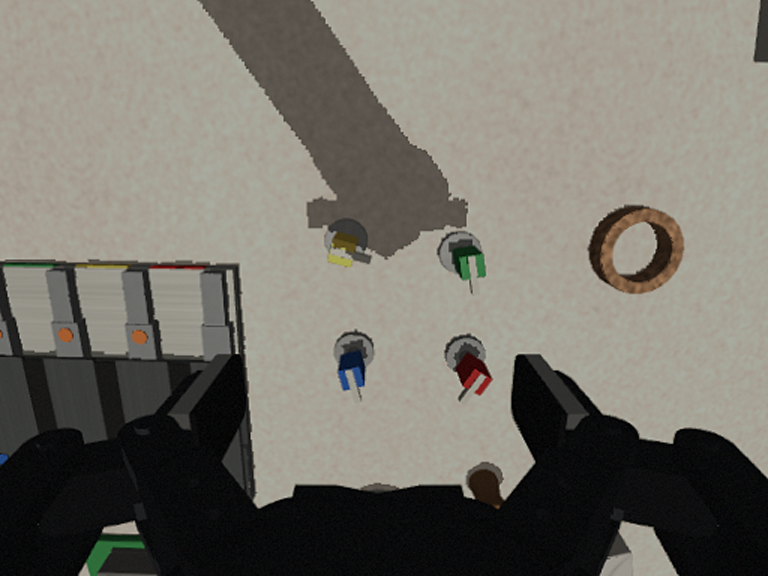

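Run:
```python
import cv2
a=cv2.imread('pics/w3.png'); b=cv2.resize(a[145:281,208:344],None,fx=4.4,fy=4.4,interpolation=cv2.INTER_CUBIC)
cv2.imwrite('pics/w3d.png',b); print(b.shape)
```

```text
(598, 598, 3)
```

View pics/w3d.png

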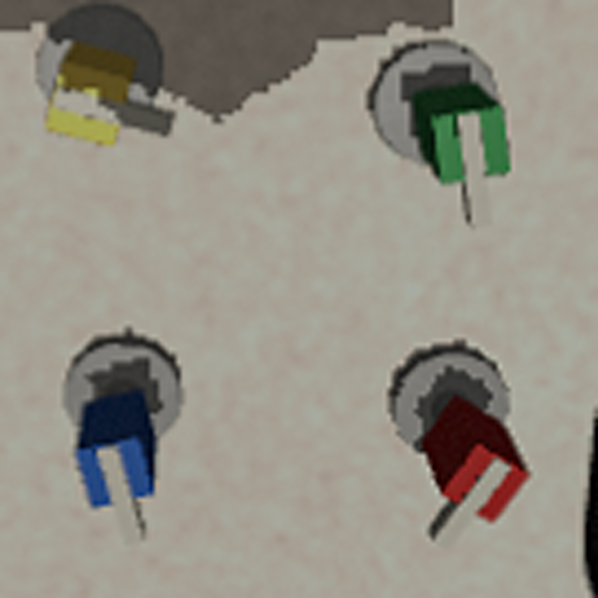

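Run:
```python
from h import *
c=np.load('w3.npy',allow_pickle=True)[0]
D={'blue':((123,393),(112,450),(135,540)),'red':((449,400),(500,465),(447,537)),'green':((434,100),(470,115),(482,222)),'yellow':((100,66),(63,99),(170,126))}
for k,(f,a,b) in D.items():
    g=lambda q,z: at_z((208+q[0]/4.4-.4,145+q[1]/4.4-.4),c,z)[:2]
    F=g(f,.009);A=g(a,.064);B=g(b,.064);d=(B-A)/np.linalg.norm(B-A)
    print(k,'foot',F.round(4),'head',(B-.024*d).round(4),'stripe len',np.linalg.norm(B-A).round(4),'yaw',np.degrees(np.arctan2(d[1],d[0])).round(1))
```

```text
blue foot [0.5451 0.2348] head [0.5452 0.2356] stripe len 0.0307 yaw 10.8
red foot [0.5505 0.3447] head [0.5501 0.3473] stripe len 0.0281 yaw -32.4
green foot [0.4472 0.3368] head [0.4471 0.3377] stripe len 0.0312 yaw 8.2
yellow foot [0.4339 0.2317] head [0.4347 0.2311] stripe len 0.0302 yaw 74.1
```

Run:
```python
from h import *
print(st()[0]['joints'])
to(.5452,.2352,.052,10.8)
```

```text
[-45.96289283   2.80192188  11.83955426 109.36449153  -0.57507109
  67.92539772  53.82117151]
turn rz total -0.145 | shift now [-0.3763 -0.0253  0.8122] | after turn [-0.3606 -0.1104  0.8122] | grasp [0.4327 0.2475 0.2957] yaw 177.7 t 11.2
```

Call:
jog_arm:
  motion: [0,0,-0.0725,0,0,0,1,0,0,-0.0725,0,0,0,1,0,0,0,-0.12,-0.037,0,1,0,0,0,-0.12,-0.037,0,1,0,0,0,-0.12,-0.037,0,1,0,0,0,0,0,0.13,1,0,0,0,0,0,0.13,1,0,0,0,0,0,0.13,1,0,0,0,0,0,0.13,1,0,0,0,0,0,0.13,1,0,0,0,0,0,0.08,1,0,0,0,0,0,0,1,0,0,0,0,0,0,1]

```text
clock: 12.25
tool_pos: [0.5441, 0.2354, 0.2308]
tool_rot: [[-0.982, -0.188, -0.003], [-0.188, 0.982, -0.003], [0.003, -0.002, -1.0]]
ft_force: [1.7, -0.9, 0.4]
width: 0.0851
gripper_force: 0.0
```

Run:
```python
from h import *
to(.5452,.2352,.052,10.8)
c=calibration('wrist'); im=capture('wrist'); cv2.imwrite('pics/w4.png',im[:,:,::-1])
print(st()[0]['joints'][6]); s,p,R,a=st(); print(proj([p+R[:,2]*.155,[.5452,.2352,.064]],c))
```

```text
turn rz total 0.0 | shift now [-0.0052 -0.0001  0.0793] | after turn [-0.0049 -0.0002  0.0794] | grasp [0.5437 0.235  0.0758] yaw -169.2 t 12.2
80.2697271137063
[[252.90096314 264.78684558]
 [250.92310523 249.54469356]]
```

View pics/w4.png

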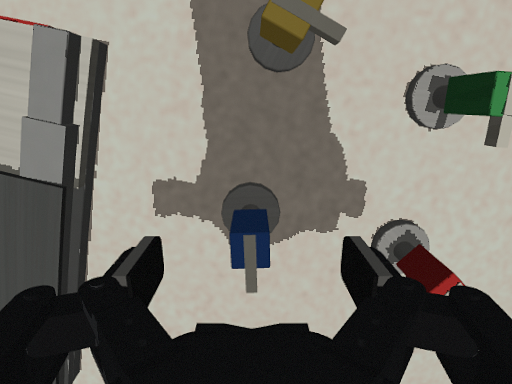

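Call:
jog_arm:
  motion: [0,0,0,-0.004,0,0.079,1,0,0,0,0,0,0,1,0,0,0,0,0,0,0,0,0,0,0,0,0,0,0,0,0,0,0,0,0,0,0,0,0,0,0,0,0,0,0,0,0,0,0,0,0,0,0,0,0,0,0,0,0,0,0,0,0,0,0,0,0,0,0,0,0,0,0,0,0,0,0]

```text
clock: 13.22
tool_pos: [0.5458, 0.2378, 0.2091]
tool_rot: [[-0.982, -0.191, 0.001], [-0.191, 0.982, 0.0], [-0.001, 0.0, -1.0]]
ft_force: [-1.7, -1.0, 5.1]
width: 0.019
gripper_force: 59.4
```

Run:
```python
from h import *
to(*bed(27,-108),.13,14.5)
```

```text
turn rz total -0.039 | shift now [ 0.4826 -1.1955 -0.2534] | after turn [ 0.5548 -1.1638 -0.2531] | grasp [0.5459 0.2378 0.0541] yaw -169.0 t 13.2
```

Call:
jog_arm:
  motion: [0,0,-0.0195,0,0,-0.127,0,0,0,-0.0195,0,0,-0.127,0,0,0,0,0.0555,-0.1164,0,0,0,0,0,0.0555,-0.1164,0,0,0,0,0,0.0555,-0.1164,0,0,0,0,0,0.0555,-0.1164,0,0,0,0,0,0.0555,-0.1164,0,0,0,0,0,0.0555,-0.1164,0,0,0,0,0,0.0555,-0.1164,0,0,0,0,0,0.0555,-0.1164,0,0,0,0,0,0.0555,-0.1164,0,0,0,0,0,0.0555,-0.1164,0,0,0,0,0,0,0,0,0,0,0,0,0,0,0,0]

```text
clock: 14.38
tool_pos: [0.4701, -0.145, 0.2838]
tool_rot: [[-0.97, -0.244, -0.002], [-0.244, 0.97, -0.001], [0.002, -0.0, -1.0]]
ft_force: [0.9, 0.6, -1.4]
width: 0.0194
gripper_force: 59.6
```

Run:
```python
from h import *
to(*bed(27,-108),.077,14.5)
c=calibration('wrist'); im=capture('wrist'); cv2.imwrite('pics/w5.png',im[:,:,::-1]); s,p,R,a=st(); print(s['width'],tobed(p+R[:,2]*.155))
print(dials(im,c))
```

```text
turn rz total -0.004 | shift now [-0.0101  0.0086  0.1726] | after turn [-0.0099  0.0085  0.1726] | grasp [ 0.4699 -0.1451  0.1288] yaw -165.9 t 14.4
0.019126067519305286 [  25.6 -108.8]
[]
```

View pics/w5.png

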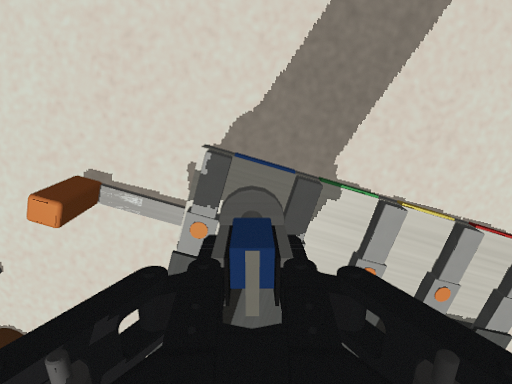

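Run:
```python
from h import *
c=calibration('wrist')
print([tobed(at_z(q,c,z)) for q,z in [((235,153),.02),((295,171),.02),((320,178),.02),((378,195),.02),((402,203),.02),((457,219),.02),((199,230),.034),((442,294),.034)]])
```

```text
[array([  -1. , -129.9]), array([ -0.9, -80.6]), array([ -1.3, -59.7]), array([-1.6, -9.1]), array([-1. , 13.1]), array([-1.6, 65.6]), array([  63.2, -140.3]), array([62.5, 74.6])]
```

Call:
jog_arm:
  motion: [0,0,0,-0.0115,0.015,0,0,0,0,0,0,0,0.08,0,0,0,0,0,0,0.08,0,0,0,0,0,0,0.0126,0,0,0,0,0,0,0.005,0,0,0,0,0,0,0.005,0,0,0,0,0,0,0.005,0,0,0,0,0,0,0,0,0,0,0,0,0,0,0]

```text
clock: 15.18
tool_pos: [0.4787, -0.1369, 0.2369]
tool_rot: [[-0.967, -0.253, 0.007], [-0.253, 0.967, 0.003], [-0.008, 0.001, -1.0]]
ft_force: [-14.6, -0.5, 52.2]
width: 0.0191
gripper_force: 86.7
```

```bash
sed -i 's/BO=np.array(\[.4495,-.0329\])/BO=np.array([.4495,-.0311])/' h.py
python3 - <<'E'
from h import *
to(*bed(80,-108),.0725); s,p,R,a=st(); print(tobed(p+R[:,2]*.155),s['ft_force'],s['moment'],s['width'])
E
```

```text
turn rz total 0.0 | shift now [-0.1412 -0.0566  0.0323]  | grasp [ 0.4798 -0.1365  0.0819] yaw -165.3 t 15.2
[  34.5 -104.1] [-14.60028861  -0.52990504  52.21314178] [1.00867651 3.33101546 0.29223463] 0.019101089914690384
```

Call:
jog_arm:
  motion: [0,0,0,0,0,-0.03,0,0,0,0,0,0,-0.03,0,0,0,0,0,0,-0.03,0,0,0,0,0,0,0,0,0,0,0,0,0,0,0]

```text
clock: 15.6
tool_pos: [0.4741, -0.1355, 0.2548]
tool_rot: [[-0.968, -0.253, -0.0], [-0.253, 0.968, 0.0], [0.0, 0.0, -1.0]]
ft_force: [0.4, 0.5, -3.0]
width: 0.019
gripper_force: 63.8
```

Run:
```python
from h import *
s,p,R,a=st(); print(tobed(p+R[:,2]*.155),p,s['ft_force'],s['width'])
c=calibration('wrist'); im=capture('wrist'); cv2.imwrite('pics/w6.png',im[:,:,::-1]); sd=capture('side')
A=cv2.resize(im[120:340,120:380,::-1],(620,524)); cv2.imwrite('pics/w6c.png',A); cv2.imwrite('pics/side1.png',sd[:,:,::-1])
```

```text
[  28.7 -103.3] [ 0.47405203 -0.13548719  0.25475057] [ 0.37595968  0.54983882 -2.96739905] 0.018979917371923866
```

View pics/w6c.png

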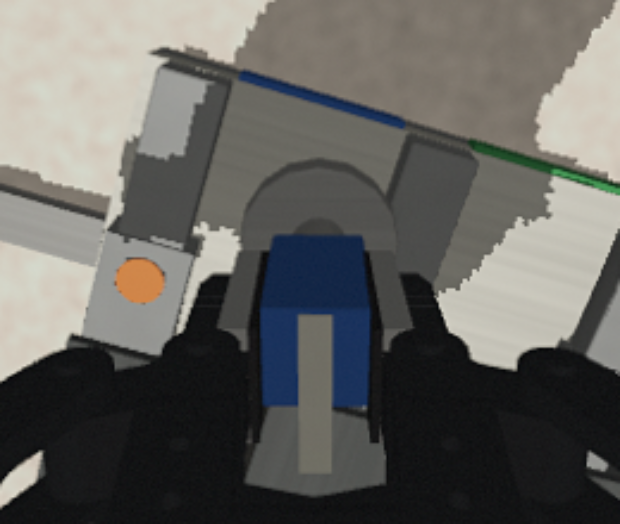

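Run:
```python
from h import *
c=calibration('wrist')
g=lambda q,z:tobed(at_z((120+q[0]/2.385,120+q[1]/2.382),c,z))
print('foot',g((319,232),.056),'l,r',g((243,232),.056),g((395,232),.056))
print('tags',g((238,73),.02),g((405,125),.02),'green',g((471,143),.02)); print('wall top right corners',g((410,137),.033),g((476,158),.033),'left',g((158,65),.033),g((230,80),.033))
print('pin',g((140,281),.034))
```

```text
foot [  23.9 -103.3] l,r [  29.4 -121.3] [ 18.4 -85.2]
tags [  -2.3 -135.1] [ -1.8 -84.9] green [ -2.3 -64.7]
wall top right corners [ -1.3 -84.9] [ -1.  -65.6] left [  -0.5 -155.2] [  -2.1 -135.8]
pin [  61.4 -145.4]
```

Call:
jog_arm:
  motion: [0,0,0,0.0065,-0.0214,0,0,0,0,0,0,0,0.035,0,0,0,0,0,0,0.035,0,0,0,0,0,0,0.005,0,0,0,0,0,0,0.005,0,0,0,0,0,0,0.004,0,0,0,0,0,0,0,0,0,0,0,0,0,0,0,0,0,0,0,0,0,0]

```text
clock: 16.45
tool_pos: [0.4739, -0.1434, 0.2302]
tool_rot: [[-0.968, -0.251, 0.001], [-0.251, 0.968, -0.0], [-0.001, -0.0, -1.0]]
ft_force: [0.4, -0.4, -1.2]
width: 0.0189
gripper_force: 63.8
```

```bash
sed -i 's/-.0311\])/-.0329])/' h.py
python3 - <<'E'
from h import *
s,p,R,a=st(); print(tobed(p+R[:,2]*.155),p,a,s['ft_force'],s['width'])
E
```

```text
[  29.  -109.4] [ 0.47392264 -0.14335403  0.23020993] -165.46612068874998 [ 0.35823147 -0.39703586 -1.2405789 ] 0.01890795240705704
```

Call:
jog_arm:
  motion: [0,0,0,0,0,0.004,0,0,0,0,0,0,0,0,0,0,0,0,0,0,0.4,0,0,0,0,0,0,0.4,0,0,0,0,0,0,0.4,0,0,0,0,0,0.003,0.4,0,0,0,0,0,0,0.4,0,0,0,0,0,0,0,0,0,0,0,0,0,0,0,0,0,0,0,0,0,0,0,0,0,0,0,0,0,0,0,0,0,0,0,0,0,0,0,0,0,0]

```text
clock: 17.53
tool_pos: [0.4738, -0.1434, 0.2279]
tool_rot: [[-0.968, -0.251, 0.0], [-0.251, 0.968, -0.0], [-0.0, -0.0, -1.0]]
ft_force: [0.2, 0.3, 0.9]
width: 0.0187
gripper_force: 59.9
```

Run:
```python
from h import *
s,p,R,a=st(); print(tobed(p+R[:,2]*.155),p,a,s['ft_force'],s['width'])
im=capture('wrist'); cv2.imwrite('pics/w7c.png',cv2.resize(im[120:340,120:380,::-1],(620,524)))
# unit vector along bed +x in tool axes per mm fraction
v=R.T@np.r_[BR[:,0],0]; print('bed x in tool',v.round(3))
```

```text
[  28.7 -109.5] [ 0.4737797  -0.14343467  0.22789254] -165.47404619069036 [0.1765757  0.30138519 0.94312553] 0.018730805849095648
bed x in tool [-0.957 -0.289  0.   ]
```

View pics/w7c.png

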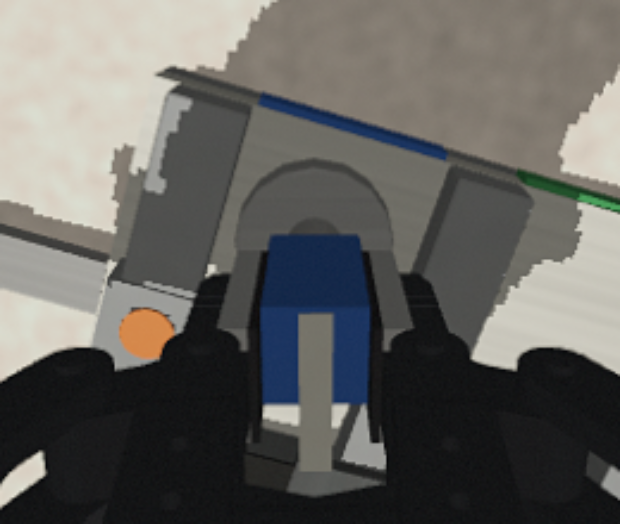

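Call:
jog_arm:
  motion: [0,0,0,-0.0383,-0.0086,0,0,0,0,0,-0.0383,-0.0116,0.001,0,0,0,0,-0.0383,-0.0116,0.001,0,0,0,0,-0.0383,-0.0116,0.001,0,0,0,0,-0.0383,-0.0116,0,0,0,0,0,-0.0383,-0.0116,0,0,0,0,0,-0.0383,-0.0116,0,0,0,0,0,0,0,0,0,0,0,0,0,0,0,0]

```text
clock: 18.33
tool_pos: [0.5583, -0.1462, 0.2275]
tool_rot: [[-0.968, -0.251, 0.003], [-0.251, 0.968, -0.001], [-0.002, -0.001, -1.0]]
ft_force: [1.0, -0.5, 2.1]
width: 0.0188
gripper_force: 60.6
```

```bash
cat > chk.py <<'E'
from h import *
s,p,R,a=st(); print('bed',tobed(p+R[:,2]*.155),'gz',(p+R[:,2]*.155)[2].round(4),'yaw',round(a,1),'F',np.round(s['ft_force'],1),'M',np.round(s['moment'],2),'w',round(s['width'],4),'j7',round(s['joints'][6]),'t',round(s['clock'],1))
print('bed x in tool',(R.T@np.r_[BR[:,0],0]).round(3))
E
python3 chk.py
```

```text
bed [ 113.7 -108.9] gz 0.0725 yaw -165.5 F [ 1.  -0.5  2.1] M [-0.06 -0.27 -0.04] w 0.0188 j7 126 t 18.3
bed x in tool [-0.957 -0.289  0.003]
```

Call:
jog_arm:
  motion: [0,0,0,0,0,0.008,0,0,0,0,-0.0064,-0.0019,0,0,0,0,0,-0.0064,-0.0019,0,0,0,0,0,-0.0064,-0.0019,0,0,0,0,0,-0.0064,-0.0019,0,0,0,0,0,-0.0064,-0.0019,0,0,0,0,0,0,0,0,0]

```text
clock: 18.92
tool_pos: [0.5628, -0.1474, 0.2276]
tool_rot: [[-0.968, -0.249, -0.017], [-0.249, 0.968, 0.005], [0.015, 0.009, -1.0]]
ft_force: [-19.8, 2.2, 35.2]
width: 0.0188
gripper_force: 65.0
```

```bash
python3 chk.py
```

```text
bed [ 115.2 -109.2] gz 0.0726 yaw -165.6 F [-19.8   2.2  35.2] M [0.76 4.58 0.03] w 0.0188 j7 126 t 18.9
bed x in tool [-0.958 -0.288 -0.017]
```

Call:
jog_arm:
  motion: [0,0,0,0,0,-0.005,0,0,0,0,0,0,0,0,0,0,0,0,0,0,0]

```text
clock: 19.17
tool_pos: [0.5641, -0.1472, 0.2276]
tool_rot: [[-0.968, -0.249, -0.01], [-0.25, 0.968, 0.003], [0.009, 0.005, -1.0]]
ft_force: [-11.3, 0.6, 21.3]
width: 0.0191
gripper_force: 63.1
```

```bash
python3 chk.py
```

```text
bed [ 117.5 -109.2] gz 0.0726 yaw -165.6 F [-11.3   0.6  21.3] M [0.25 2.67 0.07] w 0.0191 j7 126 t 19.2
bed x in tool [-0.958 -0.288 -0.01 ]
```

Call:
jog_arm:
  motion: [0,0,0,0,0,-0.0045,0,0,0,0,-0.0064,-0.0019,0,0,0,0,0,-0.0064,-0.0019,0,0,0,0,0,-0.0064,-0.0019,0,0,0,0,0,-0.0064,-0.0019,0,0,0,0,0,0,0,0,0,0,0,0,0,0,0,0]

```text
clock: 19.75
tool_pos: [0.5739, -0.147, 0.2275]
tool_rot: [[-0.968, -0.25, -0.005], [-0.25, 0.968, 0.001], [0.004, 0.002, -1.0]]
ft_force: [-5.1, -0.5, 8.0]
width: 0.0189
gripper_force: 61.2
```

```bash
python3 chk.py
```

```text
bed [ 128.2 -109. ] gz 0.0725 yaw -165.5 F [-5.1 -0.5  8. ] M [-0.01  1.12  0.06] w 0.0189 j7 126 t 19.8
bed x in tool [-0.957 -0.289 -0.005]
```

Call:
jog_arm:
  motion: [0,0,0,-0.0064,-0.0019,0,0,0,0,0,-0.0064,-0.0019,0,0,0,0,0,-0.0064,-0.0019,0,0,0,0,0,-0.0064,-0.0019,0,0,0,0,0,-0.0064,-0.0019,0,0,0,0,0,-0.0064,-0.0019,0,0,0,0,0,0,0,0,0,0,0,0,0,0,0,0]

```text
clock: 20.42
tool_pos: [0.5862, -0.1471, 0.2274]
tool_rot: [[-0.968, -0.251, -0.004], [-0.251, 0.968, 0.001], [0.004, 0.002, -1.0]]
ft_force: [-4.0, -0.3, 7.5]
width: 0.0191
gripper_force: 61.0
```

```bash
python3 chk.py
```

```text
bed [ 140.6 -108.5] gz 0.0724 yaw -165.5 F [-4.  -0.3  7.5] M [ 0.03  0.98 -0.01] w 0.0191 j7 126 t 20.4
bed x in tool [-0.957 -0.289 -0.004]
```

Call:
jog_arm:
  motion: [0,0,0,-0.0064,-0.0019,0,0,0,0,0,-0.0064,-0.0019,0,0,0,0,0,-0.0064,-0.0019,0,0,0,0,0,-0.0064,-0.0019,0,0,0,0,0,-0.0064,-0.0019,0,0,0,0,0,-0.0064,-0.0019,0,0,0,0,0,0,0,0,0,0,0,0,0,0,0,0]

```text
clock: 21.08
tool_pos: [0.5979, -0.1474, 0.2271]
tool_rot: [[-0.968, -0.251, -0.005], [-0.251, 0.968, 0.001], [0.005, 0.002, -1.0]]
ft_force: [-3.3, -0.8, 6.5]
width: 0.0194
gripper_force: 61.0
```

```bash
python3 chk.py
```

```text
bed [ 152.1 -108.3] gz 0.0721 yaw -165.5 F [-3.3 -0.8  6.5] M [0.04 1.19 0.02] w 0.0194 j7 126 t 21.1
bed x in tool [-0.957 -0.289 -0.005]
```

Call:
jog_arm:
  motion: [0,0,0,-0.0064,-0.0019,0.001,0,0,0,0,-0.0064,-0.0019,0,0,0,0,0,-0.0064,-0.0019,0,0,0,0,0,-0.0064,-0.0019,0,0,0,0,0,-0.0064,-0.0019,0,0,0,0,0,-0.0064,-0.0019,0,0,0,0,0,0,0,0,0,0,0,0,0,0,0,0]

```text
clock: 21.75
tool_pos: [0.6091, -0.1475, 0.225]
tool_rot: [[-0.968, -0.251, -0.008], [-0.251, 0.968, 0.001], [0.008, 0.004, -1.0]]
ft_force: [-5.6, 1.0, 0.2]
width: 0.019
gripper_force: 60.3
```

```bash
python3 chk.py
```

```text
bed [ 162.8 -107.9] gz 0.07 yaw -165.5 F [-5.6  1.   0.2] M [ 0.04  1.31 -0.03] w 0.019 j7 126 t 21.8
bed x in tool [-0.957 -0.289 -0.008]
```

Call:
jog_arm:
  motion: [0,0,0,0,0,0.006,0,0,0,0,0,0,0.006,0,0,0,0,0,0,0.006,0,0,0,0,0,0,0.003,0,0,0,0,0,0,0,0,0,0,0,0,0,0,0]

```text
clock: 22.25
tool_pos: [0.609, -0.1477, 0.22]
tool_rot: [[-0.968, -0.251, -0.009], [-0.251, 0.968, 0.002], [0.008, 0.004, -1.0]]
ft_force: [-7.5, 0.6, 6.6]
width: 0.0189
gripper_force: 61.3
```

```bash
python3 chk.py
```

```text
bed [ 162.6 -108. ] gz 0.065 yaw -165.5 F [-7.5  0.6  6.6] M [ 0.19  1.85 -0.08] w 0.0189 j7 126 t 22.2
bed x in tool [-0.957 -0.289 -0.009]
```

Call:
jog_arm:
  motion: [0,0,0,0.008,0.0024,0.003,0,0,0,0,0,0,0,0,0,0,0,0,0,0,0,0,0,0,0,0,0,0.4,0,0,0,0,0,0,0.4,0,0,0,0,0,0,0.4,0,0,0,0,0,0,0.4,0,0,0,0,0,-0.1,0.4,0,0,0,0,0,-0.13,0.4,0,0,0,0,0,-0.13,0.4,0,0,0,0,0,-0.13,0.4,0,0,0,0,0,0,0.4,0,0,0,0,0,0,0.4]

```text
clock: 23.33
tool_pos: [0.6105, -0.1482, 0.3709]
tool_rot: [[-0.968, -0.251, 0.009], [-0.251, 0.968, -0.001], [-0.008, -0.003, -1.0]]
ft_force: [0.9, -0.1, -0.6]
width: 0.0342
gripper_force: 0.0
```

```bash
python3 chk.py
python3 - <<'E'
from h import *
c=calibration('wrist'); im=capture('wrist'); cv2.imwrite('pics/w8.png',im[:,:,::-1]); print(blobs(im,'blue',amin=40,smin=90)); print(proj([np.r_[bed(161,-108),.076],np.r_[bed(161,-108),.084]],c))
t=capture('top'); c=calibration('top'); cv2.imwrite('pics/top2.png',t[:,:,::-1])
for k in ['red','yellow','green','blue']: print(k,blobs(t,k,amin=5,smin=90))
print(dials(im,calibration('wrist')))
to(.4472,.337,.2,8.2)
E
```

```text
bed [ 166.8 -108.9] gz 0.2159 yaw -165.5 F [ 0.9 -0.1 -0.6] M [0.01 0.05 0.01] w 0.0342 j7 122 t 23.3
bed x in tool [-0.957 -0.289  0.009]
[([306.7, 6.1], 56), ([254.7, 170.5], 483), ([243.0, 203.6], 450), ([502.6, 333.2], 474)]
[[254.72580916 175.26080441]
 [254.78063293 177.42320422]]
red [([433.2, 111.4], 186), ([430.9, 106.9], 7), ([427.0, 122.9], 27), ([242.3, 174.8], 71), ([146.6, 206.1], 8), ([151.0, 208.7], 21)]
yellow [([266.0, 176.0], 75), ([170.2, 252.1], 16), ([168.7, 256.6], 10)]
green [([250.0, 116.6], 1234), ([289.4, 177.2], 56), ([153.1, 242.2], 13), ([497.8, 352.5], 22), ([480.3, 353.5], 19), ([491.3, 353.7], 11), ([485.2, 358.4], 22), ([471.2, 358.2], 6), ([500.4, 358.6], 7), ([464.1, 359.6], 14), ([454.6, 363.3], 14), ([477.8, 362.3], 6), ([447.0, 364.3], 9), ([441.0, 367.0], 8), ([468.7, 365.7], 6), ([503.2, 364.6], 5), ([452.5, 369.1], 11), ([460.8, 368.8], 8), ([448.1, 370.9], 7), ([501.5, 369.8], 6), ([505.0, 372.9], 8), ([444.1, 376.6], 10), ([447.5, 376.8], 6)]
blue [([179.0, 153.2], 6), ([308.8, 177.8], 20)]
[]
turn rz total 0.07 | shift now [0.1156 1.6978 0.0385] | after turn [0.3024 1.6746 0.0374] | grasp [ 0.6087 -0.1473  0.2112] yaw -165.5 t 23.4
```

View pics/w8.png

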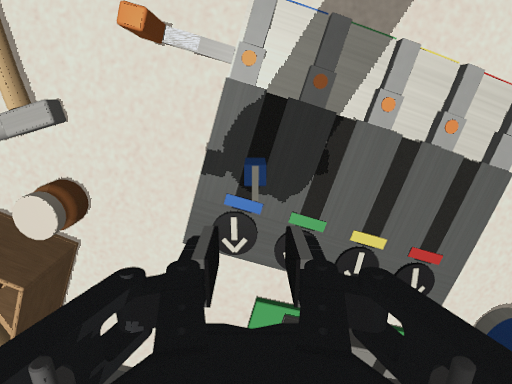

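```bash
cat >> h.py <<'E'
def arrow(img,c,y,off=(0,0)):
    """arrow yaw (deg, world) of dial of the lane at bed y, from bright pixels round its known centre"""
    C=np.r_[bed(237,y),.041]; v=cv2.cvtColor(img,cv2.COLOR_RGB2HSV); q=proj([C],c)[0]+off
    yy,xx=np.mgrid[0:384,0:512]; near=(np.hypot(xx-q[0],yy-q[1])<45)
    P=np.array([at_z((x,w),c,.041)[:2] for x,w in zip(xx[near],yy[near])]); C2=at_z(q,c,.041)[:2]
    b=(v[near][:,2]>105)&(v[near][:,1]<70)&(np.hypot(*(P-C2).T)<.024); P=P[b]
    if len(P)<60: return None
    C2=C2; best=None
    for a in np.arange(-45,45,.5):
        t=np.radians(a); R=np.array([[np.cos(t),np.sin(t)],[-np.sin(t),np.cos(t)]]); Q=(P-P.mean(0))@R.T
        f=lambda m:np.sort(Q[m,1]); sh=Q[:,0]<np.quantile(Q[:,0],.45)   # shaft half: should be narrow
        s=Q[sh,1].std()+abs(Q[sh,1].mean())*.5
        if best is None or s<best[0]: best=(s,a)
    return best[1],len(P)
E
python3 - <<'E'
from h import *
c=calibration('wrist'); im=cv2.imread('pics/w8.png')[:,:,::-1].copy()
for y in (-108,36,108): print(y,proj([np.r_[bed(237,y),.041]],c)[0],arrow(im,c,y))
A,B=[at_z(q,c,.076) for q in ((254.5,167),(255.5,199))]; d=B-A; print('nose',np.degrees(np.arctan2(d[1],d[0])),np.linalg.norm(d))
for a,b in [((232,218),(237,251)),((362,253),(352,279)),((418,270),(414,296))]:
    A,B=[at_z(q,c,.041) for q in (a,b)]; d=B-A; print(np.degrees(np.arctan2(d[1],d[0])))
c1=np.load('w1.npy',allow_pickle=True)[0]; i1=cv2.imread('pics/w1.png')[:,:,::-1].copy()
for y in (36,-36,-108): print(y,arrow(i1,c1,y))
print('yellow',at_z((169.8,253),calibration('top'),.05))
cv2.imwrite('pics/w8c.png',cv2.resize(im[150:310,200:460,::-1],None,fx=3,fy=3,interpolation=cv2.INTER_CUBIC))
E
```

```text
-108 [231.30823673 239.0091644 ] (np.float64(8.0), 371)
36 [355.92725962 272.9601343 ] (np.float64(-8.5), 140)
108 [413.0142031  288.08489188] (np.float64(32.5), 136)
nose 16.47584872360954 0.02939303636136426
21.58615332139408
0.970498562992784
16.36751303568155
36 (np.float64(6.0), 339)
-36 (np.float64(-8.5), 302)
-108 (np.float64(15.0), 272)
yellow [0.41790151 0.27918359 0.05      ]
```

View pics/w8c.png

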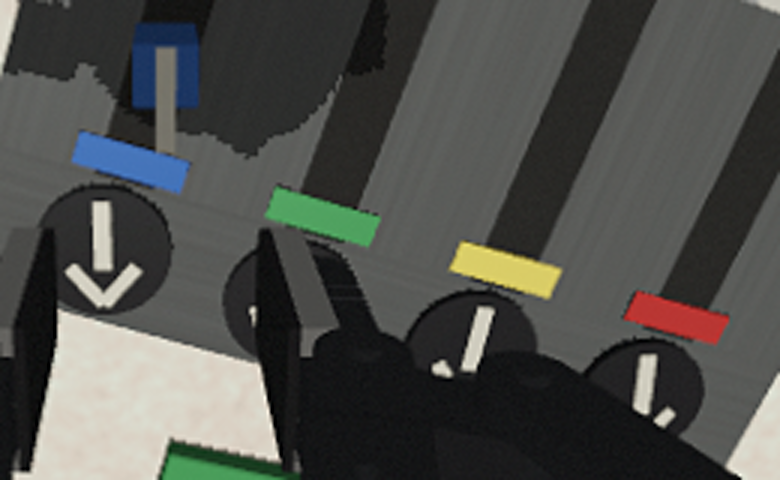

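Run:
```python
from h import *
c=calibration('wrist')
for n,a,b in [('b',(102,202),(103,305)),('y',(487,308),(470,372)),('r',(649,355),(642,412)),('r2',(649,355),(650,430))]:
    A,B=[at_z((200+q[0]/3,150+q[1]/3),c,.041) for q in (a,b)]; d=B-A; print(n,np.degrees(np.arctan2(d[1],d[0])).round(1))
to(.43,.27,.3,178)
```

```text
b 14.1
y 7.0
r 17.8
r2 24.9
turn rz total 0.184 | shift now [ 0.2274  1.4962 -0.2949] | after turn [ 0.6437  1.3694 -0.2959] | grasp [ 0.6087 -0.1473  0.2112] yaw -165.5 t 23.4
```

Call:
jog_arm:
  motion: [0,0,0.07,0,0,0,0.6,0,0,0,0.0233,0.1289,0,1,0,0,0,0.0233,0.1289,0,1,0,0,0,0.0233,0.1289,0,1,0,0,0,0.0233,0.1289,0,1,0,0,0,0.0233,0.1289,0,1,0,0,0,0.0233,0.1289,0,1,0,0,0,0.0233,0.1289,0,1,0,0,0,0.0233,0.1289,0,1,0,0,0,0.0233,0.1289,0,1,0,0,0,0.0233,0.1289,0,1,0,0,0,0.0233,0.1289,0,1,0,0,0,0.0233,0.1289,0,1,0,0,0,0.0233,0.1289,0,1,0,0,0,0,0,0,1,0,0,0,0,0,0.1,1,0,0,0,0,0,0.1,1,0,0,0,0,0,0,1,0,0,0,0,0,0,1]

```text
clock: 25.02
tool_pos: [0.4456, 0.3356, 0.3034]
tool_rot: [[-0.99, -0.143, -0.006], [-0.143, 0.99, -0.006], [0.007, -0.005, -1.0]]
ft_force: [0.2, -0.2, 0.5]
width: 0.0853
gripper_force: 0.0
```

```bash
python3 chk.py
python3 - <<'E'
from h import *
c=calibration('wrist'); im=capture('wrist'); cv2.imwrite('pics/w9.png',im[:,:,::-1]); np.save('w9.npy',np.array([c],dtype=object),allow_pickle=True)
for k in ['red','yellow','green']: print(k,blobs(im,k,amin=60,smin=90))
to(.4472,.337,.053,8.2); print(proj([[.4472,.337,.064],[.4472+.024*.99,.337+.024*.14,.064]],c))
E
```

```text
bed [-19.6 367.1] gz 0.1484 yaw -171.8 F [ 0.2 -0.2  0.5] M [ 0.02  0.06 -0.01] w 0.0853 j7 60 t 25.0
bed x in tool [-0.983 -0.183 -0.006]
red [([247.1, 310.5], 605)]
yellow [([179.7, 141.1], 163), ([178.1, 159.7], 245)]
green [([246.5, 206.2], 215), ([263.7, 206.5], 211)]
turn rz total 0.0 | shift now [-0.0044  0.0041  0.3252] | after turn [-0.0034  0.0034  0.3252] | grasp [0.4463 0.3358 0.1506] yaw -171.8 t 25.1
[[254.46821794 205.9679634 ]
 [254.2686885  236.26647571]]
```

View pics/w9.png

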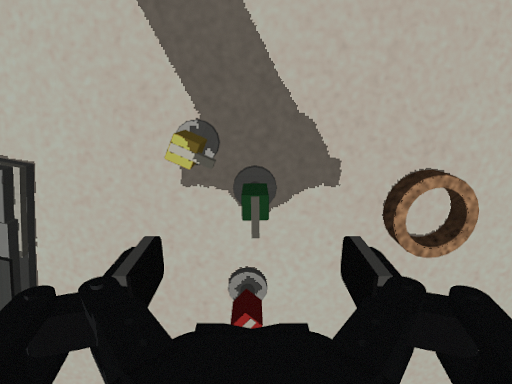

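Call:
jog_arm:
  motion: [0,0,0,-0.004,0.004,0,0.6,0,0,0,0,0,0,0.6,0,0,0,0,0,0.108,0.6,0,0,0,0,0,0.108,0.6,0,0,0,0,0,0.108,0.6,0,0,0,0,0,0,0.6,0,0,0,0,0,0,0,0,0,0,0,0,0,0,0,0,0,0,0,0,0,0,0,0,0,0,0,0,0,0,0,0,0,0,0,0,0,0,0,0,0,0,0,0,0,0,0,0,0,0,0,0,0,0,-0.127,0,0,0,0,0,0,-0.127,0,0,0,0,0,0,0,0,0,0,0,0,0,0,0]

```text
clock: 26.48
tool_pos: [0.4493, 0.3392, 0.2892]
tool_rot: [[-0.99, -0.143, 0.005], [-0.143, 0.99, 0.005], [-0.006, 0.004, -1.0]]
ft_force: [-0.6, 1.2, -2.1]
width: 0.0189
gripper_force: 61.8
```

```bash
python3 chk.py
python3 - <<'E'
from h import *
to(*bed(27,-36),.13,-8.6)
c=np.load('w9.npy',allow_pickle=True)[0]
im=cv2.imread('pics/w9.png'); cv2.imwrite('pics/w9c.png',cv2.resize(im[110:182,150:230],None,fx=7,fy=7,interpolation=cv2.INTER_CUBIC))
E
```

```text
bed [-14.4 372.6] gz 0.1342 yaw -171.8 F [-0.6  1.2 -2.1] M [-0.04  0.03 -0.02] w 0.0189 j7 60 t 26.5
bed x in tool [-0.983 -0.183  0.005]
turn rz total 0.187 | shift now [ 0.1132 -1.3644  0.0073] | after turn [-0.2866 -1.3387  0.014 ] | grasp [0.4501 0.34   0.1342] yaw -171.8 t 26.5
```

View pics/w9c.png

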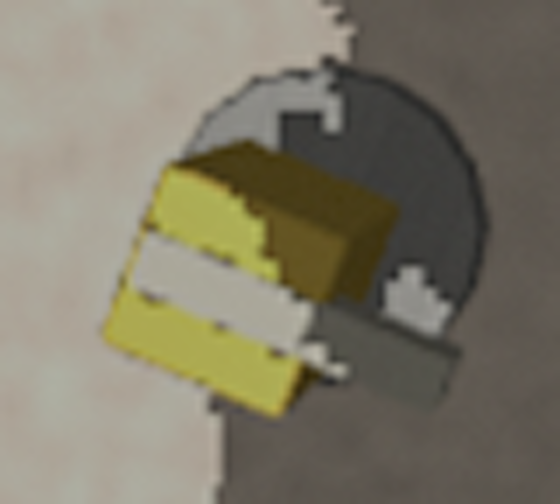

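I've now used up my picture views, so everything from here is numeric. `w9c` shows the yellow stamp's white stripe running from about (140,260) to (449,378), and its foot centred near (335,215).

Call:
jog_arm:
  motion: [0,0,0.0623,0,0,0,0,0,0,0.0623,0,0,0,0,0,0,0.0623,0,0,0,0,0,0,0,-0.0261,-0.1217,0,0,0,0,0,-0.0261,-0.1217,0,0,0,0,0,-0.0261,-0.1217,0,0,0,0,0,-0.0261,-0.1217,0,0,0,0,0,-0.0261,-0.1217,0,0,0,0,0,-0.0261,-0.1217,0,0,0,0,0,-0.0261,-0.1217,0,0,0,0,0,-0.0261,-0.1217,0,0,0,0,0,-0.0261,-0.1217,0,0,0,0,0,-0.0261,-0.1217,0,0,0,0,0,-0.0261,-0.1217,0,0,0,0,0,0,0,0,0,0,0,0,0,0,0,0,0,0,0,0,0,0,0,0]

```text
$.motion: bad value
```

```bash
python3 chk.py
python3 - <<'E'
from h import *
to(*bed(27,-36),.08,-8.6)
im=capture('wrist'); c=calibration('wrist'); cv2.imwrite('pics/w10.png',im[:,:,::-1])
# front tags: coloured pixels at z=.02 near bed x~0
h=cv2.cvtColor(im,cv2.COLOR_RGB2HSV)
for k in ['red','yellow','green','blue']:
    m=np.zeros(h.shape[:2],np.uint8)
    for a,b in RANGE[k]: m|=cv2.inRange(h,(a,90,40),(b,255,255))
    ys,xs=np.nonzero(m)
    P=np.array([tobed(at_z((x,y),c,.02)) for x,y in zip(xs,ys)]) if len(xs) else np.zeros((0,2))
    P=P[(abs(P[:,0])<6)] if len(P) else P
    if len(P)>10: print(k,len(P),'x',P[:,0].mean().round(1),'y',np.quantile(P[:,1],[.01,.99]).round(1))
c9=np.load('w9.npy',allow_pickle=True)[0]
g=lambda q,z: at_z((150+q[0]/7-.4,110+q[1]/7-.4),c9,z)[:2]
A,B=g((140,260),.064),g((449,378),.064); d=(B-A)/np.linalg.norm(B-A)
print('yellow head',(B-.024*d).round(4),'foot',g((335,215),.01).round(4),'len',np.linalg.norm(B-A).round(4),'yaw',np.degrees(np.arctan2(d[1],d[0])).round(1))
print(sensors.state()['joints'][6])
E
```

```text
bed [-14.4 372.6] gz 0.1342 yaw -171.8 F [-0.6  1.2 -2.1] M [-0.04  0.03 -0.02] w 0.0189 j7 60 t 26.5
bed x in tool [-0.983 -0.183  0.005]
turn rz total 0.187 | shift now [ 0.1142 -1.3651  0.174 ] | after turn [-0.2866 -1.3387  0.1806] | grasp [0.4501 0.34   0.1342] yaw -171.8 t 26.5
green 145 x 3.9 y [362.  390.8]
yellow head [0.4149 0.2807] foot [0.4129 0.2821] len 0.0327 yaw 76.9
60.362352891842654
```

Call:
jog_arm:
  motion: [0,0,0.0623,0,0,0,0,0,0,0.0623,0,0,0,0,0,0,0.0623,0,0,0,0,0,0,0,-0.0261,-0.1217,0,0,0,0,0,-0.0261,-0.1217,0,0,0,0,0,-0.0261,-0.1217,0,0,0,0,0,-0.0261,-0.1217,0,0,0,0,0,-0.0261,-0.1217,0,0,0,0,0,-0.0261,-0.1217,0,0,0,0,0,-0.0261,-0.1217,0,0,0,0,0,-0.0261,-0.1217,0,0,0,0,0,-0.0261,-0.1217,0,0,0,0,0,-0.0261,-0.1217,0,0,0,0,0,-0.0261,-0.1217,0,0,0,0,0,0,0,0,0,0,0,0,0,0,0,0,0,0,0,0,0,0,0,0]

```text
$.motion: bad value
```

Call:
jog_arm:
  motion: [0,0,0.0623,0,0,0,0,0,0,0.0623,0,0,0,0,0,0,0.0623,0,0,0,0,0,0,0,-0.0261,-0.1217,0,0,0,0,0,-0.0261,-0.1217,0,0,0,0,0,-0.0261,-0.1217,0,0,0,0,0,-0.0261,-0.1217,0,0,0,0,0,-0.0261,-0.1217,0,0,0,0,0,-0.0261,-0.1217,0,0,0,0,0,-0.0261,-0.1217,0,0,0,0,0,-0.0261,-0.1217,0,0,0,0,0,-0.0261,-0.1217,0,0,0,0,0,-0.0261,-0.1217,0,0,0,0,0,-0.0261,-0.1217,0,0,0,0,0,0,0,0,0,0,0,0,0,0,0,0]

```text
clock: 27.87
tool_pos: [0.4717, -0.0747, 0.2843]
tool_rot: [[-0.988, 0.156, -0.004], [0.156, 0.988, -0.001], [0.004, -0.002, -1.0]]
ft_force: [0.1, 1.1, -1.7]
width: 0.0188
gripper_force: 61.7
```

```bash
cat > tags.py <<'E'
from h import *
def tags():
    im=capture('wrist'); c=calibration('wrist'); h=cv2.cvtColor(im,cv2.COLOR_RGB2HSV)
    for k in ['red','yellow','green','blue']:
        m=np.zeros(h.shape[:2],np.uint8)
        for a,b in RANGE[k]: m|=cv2.inRange(h,(a,90,40),(b,255,255))
        ys,xs=np.nonzero(m)
        P=np.array([tobed(at_z((x,y),c,.02)) for x,y in zip(xs,ys)]) if len(xs) else np.zeros((0,2))
        P=P[(abs(P[:,0])<6)] if len(P) else P
        if len(P)>10: print(k,len(P),'x',P[:,0].mean().round(1),'y',np.quantile(P[:,1],[.01,.99]).round(1))
    return im,c
E
python3 chk.py
python3 - <<'E'
from tags import *
to(*bed(27,-36),.08,-8.6)
im,c=tags(); cv2.imwrite('pics/w10.png',im[:,:,::-1])
print('pins',[tobed(at_z(b[0],c,.034)) for b in blobs(im,'orange',amin=60)])
print([(np.round(d['box']).tolist(),round(d['score'],2)) for d in spotter.look_for('stamp_green','wrist')][:2])
E
```

```text
bed [ 23.3 -41.1] gz 0.1293 yaw 171.0 F [ 0.1  1.1 -1.7] M [ 0.07 -0.03  0.03] w 0.0188 j7 92 t 27.9
bed x in tool [-0.993  0.117 -0.004]
turn rz total -0.004 | shift now [-0.011   0.0185  0.1642] | after turn [-0.0105  0.0181  0.1643] | grasp [ 0.4711 -0.0749  0.1293] yaw 171.0 t 27.9
red 268 x -1.5 y [ 82.1 133.9]
yellow 164 x -0.9 y [15.3 62.8]
green 211 x -0.8 y [-57.3  -9.2]
blue 228 x -0.7 y [-129.4  -79.2]
pins [array([62.3, 74.7]), array([62.4,  3. ]), array([  66. , -242.1]), array([  63. , -140.9])]
[([217.0, 181.0, 285.0, 307.0], 0.9)]
```

Call:
jog_arm:
  motion: [0,0,0,0,0,0.05,0,0,0,0,0,0,0.05,0,0,0,0,0,0,0,0,0,0,0,0,0,0,0,0,0,0,0,0,0,0]

```text
clock: 28.38
tool_pos: [0.4734, -0.0706, 0.2559]
tool_rot: [[-0.989, 0.147, -0.0], [0.147, 0.989, 0.0], [0.0, 0.0, -1.0]]
ft_force: [0.9, -0.4, -1.5]
width: 0.0186
gripper_force: 61.6
```

```bash
python3 chk.py
python3 - <<'E'
from tags import *
im,c=tags(); print('pins',[tobed(at_z(b[0],c,.034)) for b in blobs(im,'orange',amin=60)])
to(*bed(27,-36),.0765,-8.6)
E
```

```text
bed [ 25.3 -36.6] gz 0.1009 yaw 171.5 F [ 0.9 -0.4 -1.5] M [-0.1   0.02 -0.04] w 0.0186 j7 94 t 28.4
bed x in tool [-0.994  0.107 -0.   ]
red 356 x -0.4 y [ 79.  131.6]
yellow 189 x -0.1 y [23.3 60.6]
green 297 x -0.4 y [-60.1 -11.8]
blue 311 x -0.6 y [-131.6  -81.7]
pins [array([63.4, 72. ]), array([62.5,  1.7]), array([  57.7, -225.1]), array([  63.2, -144.1])]
turn rz total 0.001 | shift now [-0.0037  0.0036  0.0828] | after turn [-0.0037  0.0037  0.0828] | grasp [ 0.4738 -0.0709  0.1013] yaw 171.5 t 28.4
```

Call:
jog_arm:
  motion: [0,0,0,-0.0037,0.0027,0.035,0,0,0,0,0,0,0.035,0,0,0,0,0,0,0.004,0,0,0,0,0,0,0.004,0,0,0,0,0,0,0.004,0,0,0,0,0,0,0.003,0,0,0,0,0,0,0,0,0,0,0,0,0,0,0,0,0,0,0,0,0,0]

```text
clock: 29.18
tool_pos: [0.4746, -0.0712, 0.2323]
tool_rot: [[-0.989, 0.15, -0.002], [0.15, 0.989, 0.002], [0.002, 0.002, -1.0]]
ft_force: [-7.0, 1.7, 17.7]
width: 0.0185
gripper_force: 64.4
```

```bash
python3 chk.py
```

```text
bed [ 26.3 -36.9] gz 0.0773 yaw 171.4 F [-7.   1.7 17.7] M [0.42 1.42 0.07] w 0.0185 j7 96 t 29.2
bed x in tool [-0.994  0.11  -0.002]
```

Call:
jog_arm:
  motion: [0,0,0,0,0,0,0.4,0,0,0,0,0,0,0.4,0,0,0,0,0,0,0.4,0,0,0,0,0,0.0075,0.4,0,0,0,0,0,0,0.4,0,0,0,0,0,0,0,0,0,0,0,0,0,0,0,0,0,0,0,0,0,0,0,0,0,0,0,0,0,0,0,0,0,0,0,0,0,0,0,-0.0398,0.0044,0.001,0,0,0,0,-0.0398,0.0044,0,0,0,0,0,-0.0398,0.0044,0,0,0,0,0,-0.0398,0.0044,0,0,0,0,0,-0.0398,0.0044,0,0,0,0,0,-0.0398,0.0044,0,0,0,0,0,-0.0398,0.0044,0,0,0,0,0,0,0,0,0,0,0,0,0,0,0,0]

```text
$.motion: bad value
```

```bash
python3 chk.py
```

```text
bed [ 26.3 -36.9] gz 0.0773 yaw 171.4 F [-7.   1.7 17.7] M [0.42 1.42 0.07] w 0.0185 j7 96 t 29.2
bed x in tool [-0.994  0.11  -0.002]
```

Call:
jog_arm:
  motion: [0,0,0,0,0,0,0.4,0,0,0,0,0,0,0.4,0,0,0,0,0,0,0.4,0,0,0,0,0,0.0075,0.4,0,0,0,0,0,0,0.4,0,0,0,0,0,0,0.02,0,0,0,0,0,0,0.02,0,0,0,0,0,0,0.02,0,0,0,0,0,0,0.02,0,0,0,0,0,0,0.02,0,0,0,-0.0398,0.0044,0.001,0.02,0,0,0,-0.0398,0.0044,0,0.02,0,0,0,-0.0398,0.0044,0,0.02,0,0,0,-0.0398,0.0044,0,0.02,0,0,0,-0.0398,0.0044,0,0.02,0,0,0,-0.0398,0.0044,0,0.02,0,0,0,-0.0398,0.0044,0,0.02,0,0,0,0,0,0,0.02,0,0,0,0,0,0,0.02]

```text
clock: 30.77
tool_pos: [0.5585, -0.0743, 0.2274]
tool_rot: [[-0.989, 0.149, -0.001], [0.149, 0.989, -0.0], [0.001, -0.0, -1.0]]
ft_force: [-0.0, 0.3, -2.0]
width: 0.0188
gripper_force: 59.5
```

```bash
python3 chk.py
```

```text
bed [110.4 -37. ] gz 0.0724 yaw 171.4 F [-0.   0.3 -2. ] M [-0.09  0.03 -0.01] w 0.0188 j7 97 t 30.8
bed x in tool [-0.994  0.109 -0.001]
```

Call:
jog_arm:
  motion: [0,0,0,0,0,0.004,0.02,0,0,0,-0.0066,0.0007,0,0.02,0,0,0,-0.0066,0.0007,0,0.02,0,0,0,-0.0066,0.0007,0,0.02,0,0,0,-0.0066,0.0007,0,0.02,0,0,0,-0.0066,0.0007,0,0.02,0,0,0,-0.0066,0.0007,0,0.02,0,0,0,0,0,0,0.02,0,0,0,0,0,0,0.02]

```text
clock: 31.52
tool_pos: [0.5706, -0.075, 0.2265]
tool_rot: [[-0.989, 0.149, 0.0], [0.149, 0.989, -0.0], [-0.0, -0.0, -1.0]]
ft_force: [-0.5, 0.3, -2.2]
width: 0.0191
gripper_force: 59.5
```

```bash
python3 chk.py
```

```text
bed [122.7 -37.2] gz 0.0715 yaw 171.4 F [-0.5  0.3 -2.2] M [-0. -0. -0.] w 0.0191 j7 97 t 31.5
bed x in tool [-0.994  0.11   0.   ]
```

Call:
jog_arm:
  motion: [0,0,0,0,0,0.003,0.02,0,0,0,0,0,0.003,0.02,0,0,0,0,0,0,0.02,0,0,0,0,0,0,0.02]

```text
clock: 31.85
tool_pos: [0.5706, -0.0751, 0.2253]
tool_rot: [[-0.989, 0.15, 0.0], [0.15, 0.989, 0.0], [-0.0, 0.0, -1.0]]
ft_force: [-1.3, -1.3, 2.5]
width: 0.019
gripper_force: 60.2
```

```bash
python3 chk.py
```

```text
bed [122.7 -37.3] gz 0.0703 yaw 171.4 F [-1.3 -1.3  2.5] M [0.04 0.37 0.05] w 0.019 j7 97 t 31.9
bed x in tool [-0.994  0.11   0.   ]
```

Call:
jog_arm:
  motion: [0,0,0,0,0,0.002,0.02,0,0,0,-0.0066,0.0007,0,0.02,0,0,0,-0.0066,0.0007,0,0.02,0,0,0,-0.0066,0.0007,0,0.02,0,0,0,-0.0066,0.0007,0,0.02,0,0,0,-0.0066,0.0007,0,0.02,0,0,0,-0.0066,0.0007,0,0.02,0,0,0,0,0,0,0.02,0,0,0,0,0,0,0.02]

```text
clock: 32.6
tool_pos: [0.5811, -0.0755, 0.2232]
tool_rot: [[-0.989, 0.15, -0.004], [0.15, 0.989, 0.0], [0.004, -0.0, -1.0]]
ft_force: [-4.0, 0.1, -0.2]
width: 0.0188
gripper_force: 59.7
```

```bash
python3 chk.py
```

```text
bed [132.5 -37.2] gz 0.0682 yaw 171.4 F [-4.   0.1 -0.2] M [ 0.05  1.02 -0.02] w 0.0188 j7 97 t 32.6
bed x in tool [-0.994  0.11  -0.004]
```

Call:
jog_arm:
  motion: [0,0,0,0,0,0.006,0.02,0,0,0,0,0,0.006,0.02,0,0,0,0,0,0.006,0.02,0,0,0,0,0,0.003,0.02,0,0,0,0,0,0,0.02,0,0,0,0,0,0,0.02]

```text
clock: 33.1
tool_pos: [0.5812, -0.0759, 0.2198]
tool_rot: [[-0.989, 0.15, -0.005], [0.15, 0.989, 0.002], [0.005, 0.001, -1.0]]
ft_force: [-11.0, 0.7, 16.8]
width: 0.0186
gripper_force: 62.3
```

```bash
python3 chk.py
```

```text
bed [132.5 -37.4] gz 0.0648 yaw 171.4 F [-11.    0.7  16.8] M [0.31 2.61 0.01] w 0.0186 j7 97 t 33.1
bed x in tool [-0.994  0.11  -0.005]
```

Call:
jog_arm:
  motion: [0,0,0,0.01,-0.0011,0,0.02,0,0,0,0,0,0,0.02,0,0,0,0,0,0,0.02,0,0,0,0,0,0,0.02]

```text
clock: 33.43
tool_pos: [0.5798, -0.0757, 0.2198]
tool_rot: [[-0.989, 0.15, 0.001], [0.15, 0.989, 0.001], [-0.001, 0.001, -1.0]]
ft_force: [-5.8, 0.5, 10.3]
width: 0.0192
gripper_force: 61.1
```

```bash
python3 chk.py
```

```text
bed [132.  -37.4] gz 0.0648 yaw 171.4 F [-5.8  0.5 10.3] M [0.15 1.43 0.02] w 0.0192 j7 97 t 33.4
bed x in tool [-0.994  0.11   0.001]
```

Call:
jog_arm:
  motion: [0,0,0,0.0066,-0.0007,0,0.02,0,0,0,0.0066,-0.0007,0,0.02,0,0,0,0.0066,-0.0007,0,0.02,0,0,0,0.0066,-0.0007,0,0.02,0,0,0,0,0,0,0.02,0,0,0,0,0,0,0.02]

```text
clock: 33.93
tool_pos: [0.5738, -0.0751, 0.2197]
tool_rot: [[-0.989, 0.149, 0.008], [0.149, 0.989, -0.001], [-0.008, 0.0, -1.0]]
ft_force: [3.0, 0.3, 5.4]
width: 0.0193
gripper_force: 60.4
```

```bash
python3 chk.py
```

```text
bed [127.2 -37.3] gz 0.0647 yaw 171.4 F [3.  0.3 5.4] M [-0.02 -1.2  -0.01] w 0.0193 j7 97 t 33.9
bed x in tool [-0.994  0.109  0.008]
```

Call:
jog_arm:
  motion: [0,0,0,0.0066,-0.0007,0,0.02,0,0,0,0.0066,-0.0007,0,0.02,0,0,0,0.0066,-0.0007,0,0.02,0,0,0,0,0,0,0.02,0,0,0,0,0,0,0.02]

```text
clock: 34.35
tool_pos: [0.5707, -0.0748, 0.2204]
tool_rot: [[-0.989, 0.149, 0.017], [0.149, 0.989, -0.002], [-0.018, 0.0, -1.0]]
ft_force: [10.9, -0.4, -2.1]
width: 0.0189
gripper_force: 59.4
```

```bash
python3 chk.py
```

```text
bed [125.5 -37.2] gz 0.0654 yaw 171.4 F [10.9 -0.4 -2.1] M [-0.16 -2.8  -0.04] w 0.0189 j7 97 t 34.4
bed x in tool [-0.994  0.109  0.017]
```

Call:
jog_arm:
  motion: [0,0,0,-0.0122,0.0013,0,0.02,0,0,0,-0.0122,0.0013,0,0.02,0,0,0,-0.0122,0.0013,0,0.02,0,0,0,0,0,0,0.02,0,0,0,0,0,0,0.02,0,0,0,0,0,0,0.02]

```text
clock: 34.85
tool_pos: [0.5758, -0.0756, 0.2197]
tool_rot: [[-0.989, 0.15, -0.004], [0.15, 0.989, 0.002], [0.004, 0.001, -1.0]]
ft_force: [-4.4, 1.1, 17.5]
width: 0.019
gripper_force: 62.2
```

```bash
python3 chk.py
```

```text
bed [127.3 -37.3] gz 0.0647 yaw 171.4 F [-4.4  1.1 17.5] M [0.2  1.03 0.04] w 0.019 j7 97 t 34.9
bed x in tool [-0.994  0.11  -0.004]
```

Call:
jog_arm:
  motion: [0,0,0,0,0,0,0.4,0,0,0,0,0,0,0.4,0,0,0,0,0,0,0.4,0,0,0,0,0,0,0.4,0,0,0,0,0,-0.1,0.4,0,0,0,0,0,-0.13,0.4,0,0,0,0,0,-0.13,0.4,0,0,0,0,0,-0.13,0.4,0,0,0,0,0,0,0.4,0,0,0,0,0,0,0.4,0,0,0,0,0,0,0.4,0,0,0,0,0,0,0.4]

```text
clock: 35.85
tool_pos: [0.5755, -0.0749, 0.3628]
tool_rot: [[-0.989, 0.149, -0.004], [0.149, 0.989, 0.0], [0.004, -0.001, -1.0]]
ft_force: [-0.3, 0.1, 0.1]
width: 0.0344
gripper_force: 0.0
```

```bash
python3 chk.py
python3 - <<'E'
from h import *
c=calibration('wrist'); im=capture('wrist'); cv2.imwrite('pics/w11.png',im[:,:,::-1])
for k in ['green','blue']:
    for b in blobs(im,k,amin=60,smin=90): print(k,b,tobed(at_z(b[0],c,.07)),tobed(at_z(b[0],c,.037)))
for y in (-108,-36,36,108): print(y,arrow(im,c,y))
def nose(im,c,x,y,z=.076):
    # bright grey pixels along the nose beyond the head
    h=cv2.cvtColor(im,cv2.COLOR_RGB2HSV); r=[]
    C=bed(x,y)
    q=proj([np.r_[C,z]],c)[0]; yy,xx=np.mgrid[0:384,0:512]; n=np.hypot(xx-q[0],yy-q[1])<60
    P=np.array([at_z((u,w),c,z)[:2] for u,w in zip(xx[n],yy[n])]); v=h[n]
    d=np.hypot(*(P-C).T); m=(v[:,2]>105)&(v[:,1]<60)&(d<.027); P=P[m]
    if len(P)<20: return None
    mu=P.mean(0); e=np.linalg.svd(P-mu)[2][0]; e=e*np.sign(e[0]); return np.degrees(np.arctan2(e[1],e[0])).round(1),len(P),tobed(mu),np.ptp((P-mu)@e).round(4)
print(nose(im,c,129,-36)); print(nose(im,c,161,-108))
to(.414,.2815,.2,77)
t=capture('top'); 
for k in ['red','yellow']: print(k,blobs(t,k,amin=8,smin=90))
E
```

```text
bed [126.9 -37. ] gz 0.2078 yaw 171.4 F [-0.3  0.1  0.1] M [-0.03  0.03 -0.01] w 0.0344 j7 92 t 35.9
bed x in tool [-0.994  0.109 -0.004]
green ([251.4, 173.7], 475) [117.8 -35.8] [125.1 -36.7]
green ([260.2, 244.4], 416) [187.2 -35. ] [203.2 -35.8]
green ([467.3, 306.2], 978) [284.7 175.7] [313.  201.5]
green ([278.5, 322.3], 119) [278.1 -25.1] [305.7 -24.6]
blue ([183.2, 221.7], 680) [ 156.4 -104.1] [ 168.6 -113.6]
blue ([178.6, 251.0], 63) [ 185.8 -113.8] [ 201.7 -124.5]
blue ([509.1, 283.4], 125) [263.1 219.6] [288.7 250.9]
-108 None
-36 (np.float64(-7.5), 290)
36 (np.float64(29.5), 71)
108 (np.float64(21.0), 283)
(np.float64(-8.5), 217, array([128. , -36.9]), np.float64(0.0319))
(np.float64(12.8), 172, array([ 163.9, -107.3]), np.float64(0.0253))
turn rz total -0.951 | shift now [0.707  1.095  0.0276] | after turn [-1.0373  0.7893  0.0251] | grasp [ 0.5747 -0.075   0.2075] yaw 171.4 t 35.9
red [([432.2, 113.4], 269), ([242.2, 174.7], 73), ([146.7, 206.2], 9), ([150.9, 208.8], 19)]
yellow [([266.0, 175.9], 75), ([170.2, 252.1], 15), ([169.0, 256.5], 11)]
```

```bash
cat > fit.py <<'E'
from h import *
from scipy.optimize import minimize
from scipy.spatial.transform import Rotation as Ro
BOX=np.array([[sx*.01,sy*.01,z] for sx in(-1,1) for sy in(-1,1) for z in(.028,.064)])
NOSE=np.array([[x,sy*.003,z] for x in(0,.024) for sy in(-1,1) for z in(.056,.064)])
S=4
def fit(im,c,col,x0,zb,world=False,free_z=False,roi=55,verbose=True):
    """silhouette fit of head+nose: x0=(x,y,yaw deg) world. returns x,y,yaw,pitch,roll(,z),iou"""
    h=cv2.cvtColor(im,cv2.COLOR_RGB2HSV); m=np.zeros(h.shape[:2],np.uint8)
    for a,b in RANGE[col]: m|=cv2.inRange(h,(a-3,90,25),(b+3,255,255))
    q=proj([[x0[0],x0[1],zb+.05]],c)[0]; yy,xx=np.mgrid[0:384,0:512]
    m[np.hypot(xx-q[0],yy-q[1])>roi]=0
    n,l,sta,ce=cv2.connectedComponentsWithStats(m)
    # keep pieces near the predicted head only
    def pts(v):
        R=Ro.from_euler('ZYX',[v[2],v[3],v[4]],degrees=True).as_matrix(); o=np.array([v[0],v[1],v[5] if len(v)>5 else zb])
        return proj(BOX@R.T+o,c),proj(NOSE@R.T+o,c)
    def sil(v):
        B,N=pts(v); a=np.zeros((384*S//2,512*S//2),np.uint8); b=a.copy()
        cv2.fillConvexPoly(a,np.round(cv2.convexHull(B.astype(np.float32))*S/2).astype(int),1); cv2.fillConvexPoly(b,np.round(cv2.convexHull(N.astype(np.float32))*S/2).astype(int),1)
        return a,b
    M=cv2.resize(m,None,fx=S/2,fy=S/2,interpolation=cv2.INTER_NEAREST)>0
    def cost(v):
        a,b=sil(v); nn=(b>0); A=(a>0)&~nn; W=M&~nn   # nose pixels are white
        # coloured = box minus nose strip; also penalise colour under nose strip and tilt slightly
        return 1-(A&M).sum()/((A|M).sum()+1e-9)+.002*abs(v[3])/5+.002*abs(v[4])/5
    v0=[*x0,0,0]+([zb] if free_z else [])
    best=None
    for dy in (-8,0,8):
        for dp in (-6,0,6):
            v=np.array(v0,float); v[2]+=dy; v[3]+=dp
            sim=np.vstack([v]+[v+np.eye(len(v))[i]*s for i,s in enumerate([.006,.006,6,5,5,.004][:len(v)])])
            r=minimize(cost,v,method='Nelder-Mead',options=dict(initial_simplex=sim,maxiter=250,xatol=1e-3,fatol=1e-4))
            if best is None or r.fun<best.fun: best=r
    v=best.x
    if verbose: print(col,'bed',tobed(v[:2]),'world',v[:2].round(4),'yaw %.1f pitch %.1f roll %.1f'%tuple(v[2:5]),'z',v[5:].round(4),'cost %.3f'%best.fun)
    return v
E
cat > run.py <<'E'
from fit import *
import sys
E
python3 - <<'E'
from fit import *
c=calibration('wrist'); im=cv2.imread('pics/w11.png')[:,:,::-1].copy()
for z in (.012,.020):
    fit(im,c,'green',(*bed(125,-36),-8.5),z,roi=38); fit(im,c,'blue',(*bed(161,-108),14),z,roi=38)
fit(im,c,'green',(*bed(125,-36),-8.5),.012,free_z=True,roi=38)
E
```

```text
green bed [122.4 -36.7] world [ 0.5703 -0.0745] yaw -8.3 pitch -1.4 roll -0.8 z [] cost 0.152
blue bed [ 161.8 -108.4] world [ 0.6068 -0.1477] yaw 13.3 pitch -0.4 roll -0.7 z [] cost 0.241
green bed [122.  -35.3] world [ 0.57   -0.0731] yaw -8.6 pitch -3.2 roll 0.7 z [] cost 0.156
blue bed [ 160.3 -104.9] world [ 0.6054 -0.1442] yaw 12.4 pitch -2.7 roll -0.2 z [] cost 0.265
green bed [122.2 -36.9] world [ 0.5701 -0.0746] yaw -8.7 pitch -0.9 roll -1.0 z [0.0109] cost 0.151
```

Call:
jog_arm:
  motion: [0,0,-0.0732,0,0,0,0.4,0,0,-0.0732,0,0,0,0.4,0,0,-0.0732,0,0,0,0.4,0,0,-0.0732,0,0,0,0.4,0,0,-0.0732,0,0,0,0.4,0,0,-0.0732,0,0,0,0.4,0,0,-0.0732,0,0,0,0.4,0,0,-0.0732,0,0,0,0.4,0,0,-0.0732,0,0,0,0.4,0,0,-0.0732,0,0,0,0.4,0,0,-0.0732,0,0,0,0.4,0,0,-0.0732,0,0,0,0.4,0,0,-0.0732,0,0,0,0.4]

```text
clock: 37.03
tool_pos: [0.5763, -0.0741, 0.3596]
tool_rot: [[-0.311, -0.95, -0.011], [-0.95, 0.311, -0.002], [0.006, 0.01, -1.0]]
ft_force: [-0.6, 0.3, -1.1]
width: 0.0342
gripper_force: 0.0
```

Call:
jog_arm:
  motion: [0,0,0,-0.1037,0.0789,0,0.7,0,0,0,-0.1037,0.0789,0,0.7,0,0,0,-0.1037,0.0789,0,0.7,0,0,0,-0.1037,0.0789,0,0.7,0,0,0,-0.1037,0.0789,0,0.7,0,0,0,-0.1037,0.0789,0,0.7,0,0,0,-0.1037,0.0789,0,0.7,0,0,0,-0.1037,0.0789,0,0.7,0,0,0,-0.1037,0.0789,0,0.7,0,0,0,-0.1037,0.0789,0,0.7,0,0,0,0,0,0.1,0.7,0,0,0,0,0,0.1,0.7,0,0,0,0,0,0,0.7,0,0,0,0,0,0,0.7,0,0,0,0,0,0,0.7,0,0,0,0,0,0,0.7]

```text
clock: 38.37
tool_pos: [0.451, 0.2944, 0.3035]
tool_rot: [[-0.318, -0.948, -0.006], [-0.948, 0.318, 0.001], [0.001, 0.006, -1.0]]
ft_force: [0.3, -0.4, -0.1]
width: 0.0595
gripper_force: 0.0
```

```bash
python3 chk.py
python3 - <<'E'
from fit import *
c=calibration('wrist'); im=capture('wrist'); cv2.imwrite('pics/w12.png',im[:,:,::-1]); to(.414,.2815,.053,77)
print(blobs(im,'yellow',amin=60,smin=90))
v=fit(im,c,'yellow',(.414,.2815,77),0.,roi=60)
to(v[0],v[1],.053,v[2])
E
```

```text
bed [-12.7 327.2] gz 0.1485 yaw -108.5 F [ 0.3 -0.4 -0.1] M [-0.  0.  0.] w 0.0595 j7 118 t 38.4
bed x in tool [-0.279 -0.96  -0.006]
turn rz total -0.061 | shift now [0.0796 0.0982 0.32  ] | after turn [0.0699 0.1073 0.3194] | grasp [0.4501 0.2947 0.1488] yaw -108.5 t 38.4
[]
yellow bed [-47.4 312.9] world [0.4147 0.2817] yaw 75.3 pitch -1.3 roll 0.6 z [] cost 0.153
turn rz total -0.042 | shift now [0.0783 0.0963 0.32  ] | after turn [0.0718 0.1032 0.3194] | grasp [0.4501 0.2947 0.1488] yaw -108.5 t 38.4
```

Call:
jog_arm:
  motion: [0,0,-0.042,0,0,0,0.7,0,0,0,0.0718,0.1032,0,0.7,0,0,0,0,0,0,0.7,0,0,0,0,0,0,0.7,0,0,0,0,0,0.1097,0.7,0,0,0,0,0,0.1097,0.7,0,0,0,0,0,0.1097,0.7,0,0,0,0,0,0,0.7,0,0,0,0,0,0,0.7]

```text
clock: 39.17
tool_pos: [0.414, 0.2814, 0.2033]
tool_rot: [[-0.254, -0.967, -0.01], [-0.967, 0.254, -0.002], [0.004, 0.01, -1.0]]
ft_force: [0.3, 0.7, 0.3]
width: 0.0595
gripper_force: 0.0
```

```bash
python3 chk.py
python3 - <<'E'
from fit import *
to(.4147,.2817,.051,75.3)
E
```

```text
bed [-49.7 312.3] gz 0.0483 yaw -104.7 F [0.3 0.7 0.3] M [-0.01 -0.13 -0.02] w 0.0595 j7 116 t 39.2
bed x in tool [-0.215 -0.977 -0.01 ]
turn rz total 0.0 | shift now [-0.0038 -0.0069 -0.009 ] | after turn [-0.0038 -0.007  -0.0089] | grasp [0.4124 0.2811 0.0483] yaw -104.7 t 39.2
```

Call:
jog_arm:
  motion: [0,0,0,-0.003,-0.005,-0.006,0.7,0,0,0,0,0,0,0.02,0,0,0,0,0,0,0.02,0,0,0,0,0,0,0.02,0,0,0,0,0,0,0.02,0,0,0,0,0,0,0.02,0,0,0,0,0,0,0.02,0,0,0,0,0,-0.127,0.02,0,0,0,0,0,-0.127,0.02,0,0,0.0705,0,0,0,0.02,0,0,0.0705,0,0,0,0.02,0,0,0.0705,0,0,0,0.02,0,0,0.0705,0,0,0,0.02,0,0,0.0705,0,0,0,0.02,0,0,0.0705,0,0,0,0.02,0,0,0.0705,0,0,0,0.02,0,0,0.0705,0,0,0,0.02,0,0,0.0705,0,0,0,0.02,0,0,0.0705,0,0,0,0.02,0,0,0.0705,0,0,0,0.02]

```text
clock: 40.83
tool_pos: [0.4154, 0.2817, 0.2813]
tool_rot: [[-0.996, -0.091, -0.01], [-0.091, 0.996, -0.001], [0.01, -0.0, -1.0]]
ft_force: [0.8, -0.0, -2.0]
width: 0.0192
gripper_force: 59.2
```

```bash
python3 chk.py
python3 - <<'E'
from fit import *
to(*bed(27,36),.115,5.5)
E
```

```text
bed [-48.2 312.7] gz 0.1264 yaw -174.8 F [ 0.8 -0.  -2. ] M [ 0.01 -0.04 -0.03] w 0.0192 j7 53 t 40.8
bed x in tool [-0.991 -0.131 -0.01 ]
turn rz total -0.003 | shift now [-0.1277 -0.9474  0.0369] | after turn [-0.1231 -0.9479  0.0378] | grasp [0.4139 0.2815 0.1264] yaw -174.8 t 40.8
```

Call:
jog_arm:
  motion: [0,0,0,-0.0158,-0.1184,0,0.02,0,0,0,-0.0158,-0.1184,0,0.02,0,0,0,-0.0158,-0.1184,0,0.02,0,0,0,-0.0158,-0.1184,0,0.02,0,0,0,-0.0158,-0.1184,0,0.02,0,0,0,-0.0158,-0.1184,0,0.02,0,0,0,-0.0158,-0.1184,0,0.02,0,0,0,-0.0158,-0.1184,0,0.02,0,0,0,0,0,0.05,0.02,0,0,0,0,0,0.05,0.02,0,0,0,0,0,0,0.02,0,0,0,0,0,0,0.02,0,0,0,0,0,0,0.02,0,0,0,0,0,0,0.02]

```text
clock: 42.0
tool_pos: [0.4813, 0.0036, 0.252]
tool_rot: [[-0.995, -0.098, -0.007], [-0.098, 0.995, -0.0], [0.007, 0.0, -1.0]]
ft_force: [-0.4, -0.4, -2.2]
width: 0.0192
gripper_force: 59.4
```

```bash
python3 chk.py
python3 - <<'E'
from tags import *
im,c=tags(); cv2.imwrite('pics/w13.png',im[:,:,::-1]); print('pins',[tobed(at_z(b[0],c,.034)) for b in blobs(im,'orange',amin=60)])
to(*bed(27,36),.076,5.5)
from fit import fit
s,p,R,a=st(); g=p+R[:,2]*.155
fit(im,c,'yellow',(g[0],g[1],5.5),g[2]-.051,free_z=True,roi=70)
E
```

```text
bed [29.2 37.7] gz 0.097 yaw -174.4 F [-0.4 -0.4 -2.2] M [-0.03 -0.   -0.02] w 0.0192 j7 90 t 42.0
bed x in tool [-0.99  -0.138 -0.007]
red 333 x -0.9 y [ 81.6 132.2]
yellow 32 x 0.0 y [15.7 61. ]
green 318 x -1.0 y [-59.3 -10.1]
blue 329 x -0.9 y [-131.2  -78.8]
pins [array([ 62.6, -71.5]), array([62.7,  0.1])]
turn rz total 0.001 | shift now [ 0.0077 -0.0045  0.0704] | after turn [ 0.0082 -0.0045  0.0704] | grasp [0.4802 0.0036 0.0971] yaw -174.4 t 42.0
yellow bed [28.6 37.8] world [0.4796 0.0037] yaw 4.9 pitch -0.9 roll -0.3 z [0.0427] cost 0.076
```

Call:
jog_arm:
  motion: [0,0,0,0.001,-0.006,0,0.02,0,0,0,0,0,0.035,0.02,0,0,0,0,0,0.03,0.02,0,0,0,0,0,0.006,0.02,0,0,0,0,0,0.005,0.02,0,0,0,0,0,0,0.02,0,0,0,0,0,0,0.02,0,0,0,-0.0396,-0.0055,0,0.02,0,0,0,-0.0396,-0.0055,0,0.02,0,0,0,-0.0396,-0.0055,0,0.02,0,0,0,-0.0396,-0.0055,0,0.02,0,0,0,-0.0396,-0.0055,0,0.02,0,0,0,-0.0396,-0.0055,0,0.02,0,0,0,-0.0396,-0.0055,0,0.02,0,0,0,0,0,0,0.02,0,0,0,0,0,0,0.02,0,0,0,0,0,0,0.02]

```text
clock: 43.47
tool_pos: [0.5637, -0.0024, 0.2273]
tool_rot: [[-0.995, -0.097, -0.01], [-0.097, 0.995, -0.001], [0.01, 0.0, -1.0]]
ft_force: [-0.7, -1.1, -2.1]
width: 0.0192
gripper_force: 59.5
```

```bash
python3 chk.py
```

```text
bed [111.3  34.9] gz 0.0723 yaw -174.4 F [-0.7 -1.1 -2.1] M [ 0.02  0.01 -0.02] w 0.0192 j7 92 t 43.5
bed x in tool [-0.991 -0.137 -0.01 ]
```

Call:
jog_arm:
  motion: [0,0,0,0,0.002,0.004,0.02,0,0,0,0,0,0,0.02,0,0,0,0,0,0.002,0.02,0,0,0,0,0,0,0.02]

```text
clock: 43.8
tool_pos: [0.5637, -0.0023, 0.2272]
tool_rot: [[-0.995, -0.096, -0.01], [-0.096, 0.995, -0.001], [0.01, -0.0, -1.0]]
ft_force: [-3.9, -0.7, 7.5]
width: 0.0191
gripper_force: 60.9
```

```bash
python3 chk.py
```

```text
bed [111.3  35. ] gz 0.0722 yaw -174.5 F [-3.9 -0.7  7.5] M [-0.21  0.87  0.03] w 0.0191 j7 92 t 43.8
bed x in tool [-0.991 -0.136 -0.01 ]
```

Call:
jog_arm:
  motion: [0,0,0,-0.0066,-0.0009,0,0.02,0,0,0,-0.0066,-0.0009,0,0.02,0,0,0,-0.0066,-0.0009,0,0.02,0,0,0,-0.0066,-0.0009,0,0.02,0,0,0,-0.0066,-0.0009,0,0.02,0,0,0,-0.0066,-0.0009,0,0.02,0,0,0,0,0,0,0.02,0,0,0,0,0,0,0.02]

```text
clock: 44.47
tool_pos: [0.5754, -0.0021, 0.227]
tool_rot: [[-0.995, -0.097, -0.012], [-0.097, 0.995, -0.0], [0.012, 0.001, -1.0]]
ft_force: [-4.2, -0.9, 8.1]
width: 0.0193
gripper_force: 60.7
```

```bash
python3 chk.py
```

```text
bed [122.8  35.7] gz 0.072 yaw -174.5 F [-4.2 -0.9  8.1] M [0.09 1.11 0.02] w 0.0193 j7 92 t 44.5
bed x in tool [-0.991 -0.137 -0.012]
```

Call:
jog_arm:
  motion: [0,0,0,-0.0066,-0.0009,0,0.02,0,0,0,-0.0066,-0.0009,0,0.02,0,0,0,-0.0066,-0.0009,0,0.02,0,0,0,-0.0066,-0.0009,0,0.02,0,0,0,-0.0066,-0.0009,0,0.02,0,0,0,-0.0066,-0.0009,0,0.02,0,0,0,-0.0066,-0.0009,0,0.02,0,0,0,0,0,0,0.02,0,0,0,0,0,0,0.02]

```text
clock: 45.22
tool_pos: [0.589, -0.0024, 0.2268]
tool_rot: [[-0.995, -0.097, -0.013], [-0.097, 0.995, 0.0], [0.013, 0.001, -1.0]]
ft_force: [-4.2, 0.1, 8.9]
width: 0.0189
gripper_force: 60.8
```

```bash
python3 chk.py
```

```text
bed [136.1  36. ] gz 0.0718 yaw -174.4 F [-4.2  0.1  8.9] M [0.1  1.37 0.01] w 0.0189 j7 92 t 45.2
bed x in tool [-0.991 -0.137 -0.013]
```

Call:
jog_arm:
  motion: [0,0,0,-0.0066,-0.0009,0,0.02,0,0,0,-0.0066,-0.0009,0,0.02,0,0,0,-0.0066,-0.0009,0,0.02,0,0,0,-0.0066,-0.0009,0,0.02,0,0,0,-0.0066,-0.0009,0,0.02,0,0,0,-0.0066,-0.0009,0,0.02,0,0,0,-0.0066,-0.0009,0,0.02,0,0,0,0,0,0,0.02,0,0,0,0,0,0,0.02]

```text
clock: 45.97
tool_pos: [0.6017, -0.0031, 0.2238]
tool_rot: [[-0.995, -0.097, -0.018], [-0.097, 0.995, -0.0], [0.018, 0.001, -1.0]]
ft_force: [-5.3, 0.7, 1.7]
width: 0.0193
gripper_force: 59.8
```

```bash
python3 chk.py
```

```text
bed [148.   35.7] gz 0.0689 yaw -174.4 F [-5.3  0.7  1.7] M [0.14 1.52 0.02] w 0.0193 j7 92 t 46.0
bed x in tool [-0.99  -0.137 -0.018]
```

Call:
jog_arm:
  motion: [0,0,0,0.006,0.0008,0.006,0.02,0,0,0,0,0,0.006,0.02,0,0,0,0,0,0.006,0.02,0,0,0,0,0,0.003,0.02,0,0,0,0,0,0,0.02,0,0,0,0,0,0,0.02]

```text
clock: 46.47
tool_pos: [0.6009, -0.0032, 0.2196]
tool_rot: [[-0.995, -0.097, -0.015], [-0.097, 0.995, -0.0], [0.015, 0.001, -1.0]]
ft_force: [-8.8, 0.2, 9.6]
width: 0.0186
gripper_force: 61.1
```

```bash
python3 chk.py
```

```text
bed [147.8  35.6] gz 0.0646 yaw -174.5 F [-8.8  0.2  9.6] M [ 0.12  2.09 -0.05] w 0.0186 j7 92 t 46.5
bed x in tool [-0.991 -0.136 -0.015]
```

Call:
jog_arm:
  motion: [0,0,0,0.008,0.0011,0.003,0.02,0,0,0,0,0,0,0.02,0,0,0,0,0,0,0.02,0,0,0,0,0,0,0.4,0,0,0,0,0,0,0.4,0,0,0,0,0,0,0.4,0,0,0,0,0,0,0.4,0,0,0,0,0,-0.1,0.4,0,0,0,0,0,-0.13,0.4,0,0,0,0,0,-0.13,0.4,0,0,0,0,0,-0.13,0.4,0,0,0,0,0,0,0.4,0,0,0,0,0,0,0.4,0,0,0,0,0,0,0.4,0,0,0,0,0,0,0.4]

```text
clock: 47.72
tool_pos: [0.6006, -0.0031, 0.3634]
tool_rot: [[-0.995, -0.097, -0.012], [-0.097, 0.995, -0.001], [0.012, 0.0, -1.0]]
ft_force: [0.1, -0.1, -0.4]
width: 0.0342
gripper_force: 0.0
```

```bash
python3 chk.py
python3 - <<'E'
from fit import *
c=calibration('wrist'); im=capture('wrist'); cv2.imwrite('pics/w14.png',im[:,:,::-1])
fit(im,c,'yellow',(*bed(147,36),5.5),.012,free_z=True,roi=38)
fit(im,c,'green',(*bed(122,-36),-8.5),.012,roi=38)
for y in (-36,36,108): print(y,arrow(im,c,y))
to(.5503,.346,.15,-32.4)
t=capture('top'); print(blobs(t,'red',amin=8,smin=90))
E
```

```text
bed [147.9  35.6] gz 0.2085 yaw -174.4 F [ 0.1 -0.1 -0.4] M [-0.05  0.03 -0.04] w 0.0342 j7 92 t 47.7
bed x in tool [-0.991 -0.137 -0.012]
yellow bed [143.9  35.6] world [ 0.5947 -0.0031] yaw 5.9 pitch -0.8 roll 0.1 z [0.0179] cost 0.110
green bed [122.1 -35.8] world [ 0.57   -0.0736] yaw -9.3 pitch -0.9 roll 0.3 z [] cost 0.206
-36 (np.float64(-20.0), 226)
36 (np.float64(5.0), 317)
108 None
turn rz total 0.422 | shift now [0.0449 1.1742 0.1948] | after turn [0.7596 0.8968 0.1937] | grasp [ 0.5985 -0.0033  0.2081] yaw -174.4 t 47.8
[([431.4, 113.4], 261), ([240.8, 174.7], 58), ([146.7, 206.2], 9), ([150.9, 208.8], 19)]
```

Run:
```python
from fit import *
c=calibration('wrist'); im=cv2.imread('pics/w14.png')[:,:,::-1].copy()
for z in (.012,.020): fit(im,c,'yellow',(*bed(145,36),5.5),z,roi=38)
sd=capture('side'); cs=calibration('side'); cv2.imwrite('pics/side2.png',sd[:,:,::-1])
h=cv2.cvtColor(sd,cv2.COLOR_RGB2HSV)
for k,x,y in [('yellow',144,36),('green',122,-36),('blue',162,-108)]:
    m=np.zeros(h.shape[:2],np.uint8)
    for a,b in RANGE[k]: m|=cv2.inRange(h,(a-3,90,25),(b+3,255,255))
    q=proj([np.r_[bed(x,y),.05]],cs)[0]; yy,xx=np.mgrid[0:384,0:512]; m[np.hypot(xx-q[0],yy-q[1])>16]=0
    n,l,s,ce=cv2.connectedComponentsWithStats(m); i=1+np.argmax(s[1:,4]) if n>1 else 0
    print(k,'blob top/bottom rows',s[i][1],s[i][1]+s[i][3],'cols',s[i][0],s[i][0]+s[i][2],'area',s[i][4])
    for z in (.012,.020):
        P=proj(np.c_[(np.array([bed(x+dx,y+dy) for dx in(-10,10) for dy in(-10,10)])),np.full(4,z+.064)],cs); Q=proj(np.c_[(np.array([bed(x+dx,y+dy) for dx in(-10,10) for dy in(-10,10)])),np.full(4,z+.028)],cs)
        print('  z',z,'top row',P[:,1].min().round(1),'bottom row',Q[:,1].max().round(1),'cols',P[:,0].min().round(1),P[:,0].max().round(1))
    print([(np.round(d['box'],1).tolist(),round(d['score'],2)) for d in spotter.look_for('stamp_'+k,'side')][:2])
```

```text
yellow bed [144.1  36.3] world [ 0.595  -0.0024] yaw 5.9 pitch 0.0 roll 0.6 z [] cost 0.117
yellow bed [143.6  35.8] world [ 0.5944 -0.0029] yaw 5.6 pitch -1.9 roll 0.4 z [] cost 0.118
yellow blob top/bottom rows 180 194 cols 246 254 area 100
  z 0.012 top row 179.0 bottom row 193.6 cols 245.2 253.2
  z 0.02 top row 176.6 bottom row 191.3 cols 245.2 253.2
[([242.8, 179.8, 252.6, 189.6], 0.67), ([223.7, 161.1, 237.0, 172.5], 0.38)]
green blob top/bottom rows 170 183 cols 257 266 area 88
  z 0.012 top row 168.4 bottom row 182.3 cols 256.9 264.4
  z 0.02 top row 166.1 bottom row 180.0 cols 256.9 264.5
[([267.7, 330.1, 308.6, 377.6], 0.7), ([250.5, 166.3, 266.0, 181.8], 0.66)]
blue blob top/bottom rows 160 171 cols 250 256 area 62
  z 0.012 top row 157.1 bottom row 170.3 cols 248.5 255.7
  z 0.02 top row 154.9 bottom row 168.1 cols 248.5 255.7
[([242.3, 179.6, 257.7, 192.5], 0.28)]
```

Call:
jog_arm:
  motion: [0,0,0.0703,0,0,0,0.7,0,0,0.0703,0,0,0,0.7,0,0,0.0703,0,0,0,0.7,0,0,0.0703,0,0,0,0.7,0,0,0.0703,0,0,0,0.7,0,0,0.0703,0,0,0,0.7,0,0,0,0.0844,0.0996,0,0.7,0,0,0,0.0844,0.0996,0,0.7,0,0,0,0.0844,0.0996,0,0.7,0,0,0,0.0844,0.0996,0,0.7,0,0,0,0.0844,0.0996,0,0.7,0,0,0,0.0844,0.0996,0,0.7,0,0,0,0.0844,0.0996,0,0.7,0,0,0,0.0844,0.0996,0,0.7,0,0,0,0.0844,0.0996,0,0.7,0,0,0,0,0,0.097,0.7,0,0,0,0,0,0.097,0.7,0,0,0,0,0,0,0.7,0,0,0,0,0,0,0.7,0,0,0,0,0,0,0.7]

```text
clock: 49.68
tool_pos: [0.5534, 0.3453, 0.3082]
tool_rot: [[-0.843, 0.537, -0.008], [0.537, 0.843, -0.001], [0.006, -0.005, -1.0]]
ft_force: [0.9, 0.3, -0.4]
width: 0.0598
gripper_force: 0.0
```

```bash
python3 chk.py
python3 - <<'E'
from fit import *
c=calibration('wrist'); im=capture('wrist'); cv2.imwrite('pics/w15.png',im[:,:,::-1])
v=fit(im,c,'red',(.5503,.346,-32.4),0.,roi=60)
to(v[0],v[1],.051,v[2])
E
```

```text
bed [ 87.5 382. ] gz 0.1532 yaw 147.5 F [ 0.9  0.3 -0.4] M [ 0.04 -0.01  0.02] w 0.0598 j7 21 t 49.7
bed x in tool [-0.864  0.503 -0.008]
red bed [ 89.6 380.2] world [0.5543 0.3434] yaw -32.9 pitch -2.9 roll -1.1 z [] cost 0.127
turn rz total 0.005 | shift now [-0.0097 -0.003   0.3443] | after turn [-0.0078 -0.0038  0.3443] | grasp [0.5529 0.3456 0.1543] yaw 147.5 t 49.7
```

Call:
jog_arm:
  motion: [0,0,0,-0.003,-0.003,0.114,0.7,0,0,0,0,0,0.114,0.7,0,0,0,0,0,0.114,0.7,0,0,0,0,0,0,0.7,0,0,0,0,0,0,0.7,0,0,0,0,0,0,0.02,0,0,0,0,0,0,0.02,0,0,0,0,0,0,0.02,0,0,0,0,0,0,0.02,0,0,0,0,0,0,0.02,0,0,0,0,0,0,0.02,0,0,0,0,0,-0.127,0.02,0,0,0,0,0,-0.127,0.02,0,0,-0.0701,0,0,0,0.02,0,0,-0.0701,0,0,0,0.02,0,0,-0.0701,0,0,0,0.02,0,0,-0.0701,0,0,0,0.02,0,0,-0.0701,0,0,0,0.02,0,0,-0.0701,0,0,0,0.02]

```text
clock: 51.32
tool_pos: [0.5524, 0.3445, 0.2813]
tool_rot: [[-0.995, -0.1, -0.009], [-0.1, 0.995, -0.001], [0.009, 0.0, -1.0]]
ft_force: [0.2, 0.1, -1.6]
width: 0.0193
gripper_force: 59.4
```

```bash
python3 chk.py
python3 - <<'E'
from fit import *
to(*bed(27,108),.1,18)
E
```

```text
bed [ 86.3 381.1] gz 0.1263 yaw -174.2 F [ 0.2  0.1 -1.6] M [-0.01 -0.01 -0.02] w 0.0193 j7 56 t 51.3
bed x in tool [-0.99  -0.14  -0.009]
turn rz total -0.136 | shift now [ 0.3225 -0.8736  0.0903] | after turn [ 0.5013 -0.7851  0.0875] | grasp [0.551  0.3444 0.1263] yaw -174.2 t 51.3
```

Call:
jog_arm:
  motion: [0,0,-0.072,0,0,0,0.02,0,0,-0.072,0,0,0,0.02,0,0,0,0.0627,-0.0981,0,0.02,0,0,0,0.0627,-0.0981,0,0.02,0,0,0,0.0627,-0.0981,0,0.02,0,0,0,0.0627,-0.0981,0,0.02,0,0,0,0.0627,-0.0981,0,0.02,0,0,0,0.0627,-0.0981,0,0.02,0,0,0,0.0627,-0.0981,0,0.02,0,0,0,0.0627,-0.0981,0,0.02,0,0,0,0,0,0.05,0.02,0,0,0,0,0,0.04,0.02,0,0,0,0,0,0,0.02,0,0,0,0,0,0,0.02,0,0,0,0,0,0,0.02,0,0,0,0,0,0,0.02]

```text
clock: 52.65
tool_pos: [0.4845, 0.0746, 0.2557]
tool_rot: [[-0.948, -0.317, -0.007], [-0.317, 0.948, -0.0], [0.006, 0.002, -1.0]]
ft_force: [-0.1, 0.4, -1.1]
width: 0.0194
gripper_force: 59.4
```

```bash
python3 chk.py
python3 - <<'E'
from tags import *
im,c=tags(); cv2.imwrite('pics/w16.png',im[:,:,::-1]); print('pins',[tobed(at_z(b[0],c,.034)) for b in blobs(im,'orange',amin=60)])
to(*bed(27,108),.076,19)
from fit import fit
s,p,R,a=st(); g=p+R[:,2]*.155
fit(im,c,'red',(g[0],g[1],19),g[2]-.051,free_z=True,roi=70)
import glob
from h import *
# red arrow by shaft-edge pixels in w11: camera pose from then is gone; use top picture instead
t=capture('top'); ct=calibration('top'); 
v=cv2.cvtColor(t,cv2.COLOR_RGB2HSV)[:,:,2].astype(float)
for y,n in ((108,'r'),(36,'y'),(-36,'g'),(-108,'b')):
    C=bed(237,y); A=np.arange(-60,61,2.); best=[]
    q=proj([np.r_[C,.041]],ct)[0]
    yy,xx=np.mgrid[int(q[1])-9:int(q[1])+10,int(q[0])-9:int(q[0])+10]
    P=np.array([at_z((a,b),ct,.041)[:2] for a,b in zip(xx.ravel(),yy.ravel())]); w=v[yy,xx].ravel()
    m=np.hypot(*(P-C).T)<.022; P=P[m]-C; w=w[m]-np.quantile(w[m],.3); w[w<0]=0
    S=(P*w[:,None]).T@P; e=np.linalg.eigh(S)[1][:,1]; mu=(P*w[:,None]).sum(0)/w.sum()
    e=e*np.sign(e[0]); print(n,'pca',np.degrees(np.arctan2(e[1],e[0])).round(1),'mean',(mu*1000).round(1))
E
```

```text
bed [ 29.6 108.8] gz 0.1007 yaw -161.5 F [-0.1  0.4 -1.1] M [-0.01 -0.06  0.02] w 0.0194 j7 92 t 52.6
bed x in tool [-0.935 -0.355 -0.007]
red 303 x -0.9 y [ 83.7 132.1]
yellow 269 x -0.7 y [12.1 61.3]
green 327 x -1.0 y [-59.2  -7. ]
blue 34 x -1.3 y [-81.9 -75.3]
pins [array([62.7,  0.4]), array([62.6, 72.3])]
turn rz total -0.006 | shift now [0.0084 0.0005 0.0822] | after turn [0.0089 0.0008 0.0821] | grasp [0.4834 0.0746 0.1006] yaw -161.5 t 52.7
red bed [ 32.5 110.3] world [0.4864 0.076 ] yaw 18.2 pitch -0.6 roll -0.1 z [0.0436] cost 0.069
r pca 16.3 mean [3.5 0.4]
y pca 4.1 mean [ 3.9 -0.5]
g pca -10.2 mean [ 4.1 -1.1]
b pca 13.2 mean [ 3.9 -0.1]
```

Call:
jog_arm:
  motion: [0,0,0,0.0021,-0.0056,0,0.02,0,0,0,0,0,0.04,0.02,0,0,0,0,0,0.033,0.02,0,0,0,0,0,0.007,0.02,0,0,0,0,0,0.005,0.02,0,0,0,0,0,0,0.02,0,0,0,0,0,0,0.02,0,0,0,-0.0405,-0.0154,0,0.02,0,0,0,-0.0405,-0.0154,0,0.02,0,0,0,-0.0405,-0.0154,0,0.02,0,0,0,-0.0405,-0.0154,0,0.02,0,0,0,-0.0405,-0.0154,0,0.02,0,0,0,-0.0405,-0.0154,0,0.02,0,0,0,0,0,0.003,0.02,0,0,0,0,0,0,0.02,0,0,0,0,0,0,0.02]

```text
clock: 54.08
tool_pos: [0.5614, 0.0688, 0.228]
tool_rot: [[-0.949, -0.316, -0.008], [-0.316, 0.949, -0.0], [0.008, 0.002, -1.0]]
ft_force: [-0.1, 0.1, -0.0]
width: 0.0191
gripper_force: 59.7
```

```bash
python3 chk.py
```

```text
bed [106.4 106. ] gz 0.073 yaw -161.6 F [-0.1  0.1 -0. ] M [ 0.03 -0.15 -0.02] w 0.0191 j7 94 t 54.1
bed x in tool [-0.935 -0.354 -0.008]
```

Call:
jog_arm:
  motion: [0,0,0,0,0,0.003,0.02,0,0,0,-0.0066,-0.0025,0,0.02,0,0,0,-0.0066,-0.0025,0,0.02,0,0,0,-0.0066,-0.0025,0,0.02,0,0,0,-0.0066,-0.0025,0,0.02,0,0,0,-0.0066,-0.0025,0,0.02,0,0,0,-0.0066,-0.0025,0,0.02,0,0,0,0,0,0,0.02,0,0,0,0,0,0,0.02]

```text
clock: 54.83
tool_pos: [0.5729, 0.069, 0.2276]
tool_rot: [[-0.949, -0.316, -0.012], [-0.316, 0.949, -0.0], [0.011, 0.003, -1.0]]
ft_force: [-2.3, 0.3, 6.7]
width: 0.0188
gripper_force: 60.4
```

```bash
python3 chk.py
```

```text
bed [117.4 106.6] gz 0.0727 yaw -161.6 F [-2.3  0.3  6.7] M [0.18 0.85 0.04] w 0.0188 j7 94 t 54.8
bed x in tool [-0.935 -0.354 -0.012]
```

Call:
jog_arm:
  motion: [0,0,0,-0.0066,-0.0025,0,0.02,0,0,0,-0.0066,-0.0025,0,0.02,0,0,0,-0.0066,-0.0025,0,0.02,0,0,0,-0.0066,-0.0025,0,0.02,0,0,0,-0.0066,-0.0025,0,0.02,0,0,0,-0.0066,-0.0025,0,0.02,0,0,0,0,0,0,0.02,0,0,0,0,0,0,0.02]

```text
clock: 55.5
tool_pos: [0.5852, 0.0684, 0.227]
tool_rot: [[-0.949, -0.316, -0.013], [-0.316, 0.949, -0.001], [0.012, 0.004, -1.0]]
ft_force: [-4.3, 0.6, 4.4]
width: 0.0192
gripper_force: 60.2
```

```bash
python3 chk.py
```

```text
bed [129.5 106.5] gz 0.072 yaw -161.6 F [-4.3  0.6  4.4] M [ 0.11  1.06 -0.05] w 0.0192 j7 94 t 55.5
bed x in tool [-0.935 -0.354 -0.013]
```

Call:
jog_arm:
  motion: [0,0,0,-0.0066,-0.0025,0.002,0.02,0,0,0,-0.0066,-0.0025,0,0.02,0,0,0,-0.0066,-0.0025,0,0.02,0,0,0,-0.0066,-0.0025,0,0.02,0,0,0,-0.0066,-0.0025,0,0.02,0,0,0,-0.0066,-0.0025,0,0.02,0,0,0,0,0,0,0.02,0,0,0,0,0,0,0.02]

```text
clock: 56.17
tool_pos: [0.5939, 0.0677, 0.2228]
tool_rot: [[-0.948, -0.316, -0.029], [-0.316, 0.949, -0.002], [0.028, 0.007, -1.0]]
ft_force: [-13.1, 0.3, 5.8]
width: 0.0191
gripper_force: 60.3
```

```bash
python3 chk.py
```

```text
bed [135.7 105.8] gz 0.0679 yaw -161.6 F [-13.1   0.3   5.8] M [0.22 3.12 0.01] w 0.0191 j7 94 t 56.2
bed x in tool [-0.935 -0.354 -0.029]
```

Call:
jog_arm:
  motion: [0,0,0,0.0156,0.0059,0,0.02,0,0,0,0,0,0.006,0.02,0,0,0,0,0,0.006,0.02,0,0,0,0,0,0.004,0.02,0,0,0,0,0,0,0.02,0,0,0,0,0,0,0.02]

```text
clock: 56.67
tool_pos: [0.5916, 0.0675, 0.2202]
tool_rot: [[-0.949, -0.316, -0.02], [-0.316, 0.949, -0.002], [0.019, 0.004, -1.0]]
ft_force: [-10.1, -0.2, 8.3]
width: 0.019
gripper_force: 60.8
```

```bash
python3 chk.py
```

```text
bed [134.9 105.6] gz 0.0653 yaw -161.6 F [-10.1  -0.2   8.3] M [ 0.03  2.32 -0.  ] w 0.019 j7 94 t 56.7
bed x in tool [-0.935 -0.353 -0.02 ]
```

Call:
jog_arm:
  motion: [0,0,0,0.0125,0.0047,0,0.02,0,0,0,0,0,0.003,0.02,0,0,0,0,0,0,0.02,0,0,0,0,0,0,0.02]

```text
clock: 57.0
tool_pos: [0.5898, 0.0674, 0.2202]
tool_rot: [[-0.949, -0.316, -0.012], [-0.316, 0.949, -0.001], [0.012, 0.003, -1.0]]
ft_force: [-5.5, 0.5, 3.9]
width: 0.0189
gripper_force: 60.3
```

```bash
python3 chk.py
```

```text
bed [134.4 105.6] gz 0.0652 yaw -161.6 F [-5.5  0.5  3.9] M [ 0.08  1.32 -0.03] w 0.0189 j7 94 t 57.0
bed x in tool [-0.935 -0.353 -0.012]
```

Release and lift, then check.

Call:
jog_arm:
  motion: [0,0,0,0.006,0.002,0.004,0.02,0,0,0,0,0,0,0.02,0,0,0,0,0,0,0.4,0,0,0,0,0,0,0.4,0,0,0,0,0,0,0.4,0,0,0,0,0,0,0.4,0,0,0,0,0,-0.1,0.4,0,0,0,0,0,-0.13,0.4,0,0,0,0,0,-0.13,0.4,0,0,0,0,0,-0.13,0.4,0,0,0,0,0,0,0.4,0,0,0,0,0,0,0.4,0,0,0,0,0,0,0.4,0,0,0,0,0,0,0.4]

```text
clock: 58.17
tool_pos: [0.5892, 0.0674, 0.3641]
tool_rot: [[-0.949, -0.316, -0.012], [-0.316, 0.949, -0.001], [0.012, 0.003, -1.0]]
ft_force: [0.8, 0.1, -1.2]
width: 0.0344
gripper_force: 0.0
```

```bash
python3 chk.py
cat > side.py <<'E'
from fit import *
def side(L):
    sd=capture('side'); cs=calibration('side'); h=cv2.cvtColor(sd,cv2.COLOR_RGB2HSV)
    for k,x,y in L:
        m=np.zeros(h.shape[:2],np.uint8)
        for a,b in RANGE[k]: m|=cv2.inRange(h,(max(a-3,0),90,25),(b+3,255,255))
        q=proj([np.r_[bed(x,y),.05]],cs)[0]; yy,xx=np.mgrid[0:384,0:512]; m[np.hypot(xx-q[0],yy-q[1])>16]=0
        n,l,s,ce=cv2.connectedComponentsWithStats(m); i=1+np.argmax(s[1:,4]) if n>1 else 0
        print(k,'rows',s[i][1],s[i][1]+s[i][3],'cols',s[i][0],s[i][0]+s[i][2],end=' ')
        for z in (.012,.020):
            f=lambda u:proj(np.array([np.r_[bed(x+dx,y+dy),u] for dx in(-10,10) for dy in(-10,10)]),cs)
            print(' z',z,f(z+.064)[:,1].min().round(1),f(z+.028)[:,1].max().round(1),f(z+.064)[:,0].min().round(1),f(z+.064)[:,0].max().round(1),end='')
        print()
E
python3 - <<'E'
from side import *
c=calibration('wrist'); im=capture('wrist'); cv2.imwrite('pics/w17.png',im[:,:,::-1])
v=fit(im,c,'red',(*bed(136,108),18),.012,roi=38); fit(im,c,'yellow',(*bed(144,36),5.5),.012,roi=38)
for y in (-36,36,108): print(y,arrow(im,c,y))
x=tobed(v[:2])
side([('red',x[0],x[1]),('yellow',144,36),('green',122,-36),('blue',162,-108)])
to(*bed(62,-244),.2,90-2.3)
E
```

```text
bed [133.7 105.6] gz 0.2091 yaw -161.6 F [ 0.8  0.1 -1.2] M [-0.03  0.02  0.01] w 0.0344 j7 96 t 58.2
bed x in tool [-0.935 -0.354 -0.012]
red bed [134.  107.6] world [0.5877 0.0692] yaw 18.2 pitch -0.0 roll 1.4 z [] cost 0.110
yellow bed [143.8  36.2] world [ 0.5947 -0.0025] yaw 4.2 pitch 0.9 roll 0.7 z [] cost 0.163
-36 (np.float64(-9.0), 318)
36 (np.float64(6.0), 305)
108 (np.float64(25.0), 201)
red rows 193 208 cols 244 253  z 0.012 191.8 207.2 243.6 252.1 z 0.02 189.3 204.8 243.6 252.2
yellow rows 182 194 cols 246 253  z 0.012 179.0 193.6 245.2 253.2 z 0.02 176.6 191.3 245.2 253.2
green rows 170 183 cols 257 266  z 0.012 168.4 182.3 256.9 264.4 z 0.02 166.1 180.0 256.9 264.5
blue rows 160 171 cols 250 256  z 0.012 157.1 170.3 248.5 255.7 z 0.02 154.9 168.1 248.5 255.7
turn rz total -0.77 | shift now [ 0.6348 -1.0059  0.0343] | after turn [1.1654 0.2385 0.0293] | grasp [0.5872 0.0673 0.2088] yaw -161.6 t 58.3
```

Call:
jog_arm:
  motion: [0,0,0.0768,0,0,-0.05,0.4,0,0,0.0768,0,0,-0.05,0.4,0,0,0.0768,0,0,-0.05,0.4,0,0,0.0768,0,0,0,0.4,0,0,0.0768,0,0,0,0.4,0,0,0.0768,0,0,0,0.4,0,0,0.0768,0,0,0,0.4,0,0,0.0768,0,0,0,0.4,0,0,0.0768,0,0,0,0.4,0,0,0.0768,0,0,0,0.4,0,0,0.0768,0,0,0,0.4,0,0,0.0768,0,0,0,0.4,0,0,0.0768,0,0,0,0.4,0,0,0.0768,0,0,0,0.4,0,0,0.0768,0,0,0,0.4,0,0,0.0768,0,0,0,0.4]

```text
clock: 59.6
tool_pos: [0.59, 0.0677, 0.4092]
tool_rot: [[0.044, 0.999, -0.012], [0.999, -0.044, -0.001], [-0.002, -0.012, -1.0]]
ft_force: [-0.3, 0.4, -0.7]
width: 0.0344
gripper_force: 0.0
```

Call:
jog_arm:
  motion: [0,0,0,-0.1,-0.03,0,0.4,0,0,0,-0.1,-0.03,0,0.4,0,0,0,-0.1,-0.03,0,0.4,0,0,0,0,0,0,0.4,0,0,0,0,0,0,0.4,0,0,0,0,0,0,0.4,0,0,0,0,0,0,0.4]

```text
clock: 60.18
tool_pos: [0.56, -0.0197, 0.4106]
tool_rot: [[0.036, 0.999, -0.01], [0.999, -0.036, 0.0], [-0.0, -0.01, -1.0]]
ft_force: [-0.3, -0.4, -0.6]
width: 0.0339
gripper_force: 0.0
```

```bash
python3 chk.py
python3 - <<'E'
from fit import *
c=calibration('wrist'); im=capture('wrist'); cv2.imwrite('pics/w18.png',im[:,:,::-1])
print(dials(im,c))
for y in (-108,-36,36,108): print(y,proj([np.r_[bed(237,y),.041]],c)[0].round(),arrow(im,c,y))
for k,x,y,a in [('red',134,108,18),('yellow',144,36,5),('green',122,-36,-8),('blue',162,-108,14)]: 
    print(proj([np.r_[bed(x,y),.07]],c)[0].round()); fit(im,c,k,(*bed(x,y),a),.012,roi=38)
to(*bed(62,-244),.058,90-2.3)
E
```

```text
bed [108.4  17.6] gz 0.2556 yaw 87.9 F [-0.3 -0.4 -0.6] M [-0.02 -0.01 -0.02] w 0.0339 j7 -2 t 60.2
bed x in tool [-0.004  1.    -0.01 ]
[]
-108 [354. 265.] (np.float64(23.0), 210)
-36 [360. 212.] (np.float64(-7.5), 257)
36 [367. 152.] (np.float64(5.0), 323)
108 [373.  85.] (np.float64(19.0), 357)
[280.  82.]
red bed [135.  106.2] world [0.5886 0.0678] yaw 18.1 pitch -0.6 roll 0.2 z [] cost 0.191
[288. 155.]
yellow bed [144.4  35.6] world [ 0.5952 -0.0032] yaw 4.6 pitch 0.1 roll 0.6 z [] cost 0.183
[265. 220.]
green bed [121.3 -36.7] world [ 0.5693 -0.0745] yaw -9.2 pitch 0.1 roll -0.0 z [] cost 0.229
[298. 278.]
blue bed [ 162. -108.] world [ 0.607  -0.1473] yaw 6.0 pitch 0.0 roll 0.0 z [] cost 1.000
turn rz total 0.003 | shift now [-0.8716 -0.1528  0.6609] | after turn [-0.8726 -0.155   0.6591] | grasp [ 0.5586 -0.0195  0.2557] yaw 88.0 t 60.2
```

Call:
jog_arm:
  motion: [0,0,0,-0.1246,-0.0221,0,1,0,0,0,-0.1246,-0.0221,0,1,0,0,0,-0.1246,-0.0221,0,1,0,0,0,-0.1246,-0.0221,0,1,0,0,0,-0.1246,-0.0221,0,1,0,0,0,-0.1246,-0.0221,0,1,0,0,0,-0.1246,-0.0221,0,1,0,0,0,0,0,0,1,0,0,0,0,0,0,1,0,0,0,0,0,0,1,0,0,0,0,0,0.13,1,0,0,0,0,0,0.13,1,0,0,0,0,0,0.13,1,0,0,0,0,0,0,1,0,0,0,0,0,0,1]

```text
clock: 61.48
tool_pos: [0.5026, -0.2778, 0.2927]
tool_rot: [[0.034, 0.999, -0.014], [0.999, -0.034, 0.003], [0.002, -0.015, -1.0]]
ft_force: [0.7, 0.2, 1.1]
width: 0.0853
gripper_force: 0.0
```

```bash
python3 chk.py
python3 - <<'E'
from h import *
c=calibration('wrist'); im=capture('wrist')
for b in blobs(im,'orange',amin=60): print(b,tobed(at_z(b[0],c,.072)),tobed(at_z(b[0],c,.034)))
to(*bed(62,-244),.06,90-2.3)
E
```

```text
bed [  60.7 -242.2] gz 0.1377 yaw 88.1 F [0.7 0.2 1.1] M [ 0.01 -0.04  0.01] w 0.0853 j7 30 t 61.5
bed x in tool [-0.006  1.    -0.015]
([257.2, 62.1], 321) [  62.7 -148.8] [  62.8 -143.9]
([255.7, 203.5], 1374) [  62.7 -236.6] [  62.8 -249.2]
([481.1, 259.4], 1048) [ 225.7 -277.5] [ 258.4 -298.3]
([332.6, 323.8], 274) [ 122.  -331.9] [ 133.9 -363.6]
turn rz total 0.003 | shift now [ 1.000e-04 -1.000e-04  2.681e-01] | after turn [ 0.     -0.0025  0.2681] | grasp [ 0.5024 -0.2792  0.1404] yaw 88.0 t 61.5
```

Call:
jog_arm:
  motion: [0,0,0,0,0,0.131,1,0,0,0,0,0,0.131,1,0,0,0,0,0,0,1,0,0,0,0,0,0,1,0,0,0,0,0,0,0.02,0,0,0,0,0,0,0.02,0,0,0,0,0,0,0.02,0,0,0,0,0,0,0.02,0,0,0,0,0,0,0.02,0,0,0,0,0,0,0.02,0,0,0,0,0,0,0.02,0,0,0,0.025,0,0,0.02,0,0,0,0.025,0,0,0.02,0,0,0,0.025,0,0,0.02,0,0,0,0.025,0,0,0.02,0,0,0,0.02,0,0,0.02,0,0,0,0.01,0,0,0.02,0,0,0,0.005,0,0,0.02,0,0,0,0,0,0,0.02,0,0,0,0,0,0,0.02]

```text
clock: 63.2
tool_pos: [0.5039, -0.2442, 0.2179]
tool_rot: [[0.04, 0.999, -0.004], [0.999, -0.04, -0.008], [-0.008, -0.003, -1.0]]
ft_force: [1.8, -8.4, 3.1]
width: 0.0189
gripper_force: 60.6
```

```bash
python3 chk.py
```

```text
bed [  62.3 -210.2] gz 0.0629 yaw 87.7 F [ 1.8 -8.4  3.1] M [-1.3  -0.42  0.12] w 0.0189 j7 28 t 63.2
bed x in tool [ 0.     1.    -0.003]
```

Call:
jog_arm:
  motion: [0,0,0,0.01,0,0,0.02,0,0,0,0.01,0,0,0.02,0,0,0,0.01,0,0,0.02,0,0,0,0,0,0,0.02,0,0,0,0,0,0,0.02]

```text
clock: 63.62
tool_pos: [0.5034, -0.2422, 0.2179]
tool_rot: [[0.045, 0.999, -0.0], [0.999, -0.045, -0.02], [-0.02, 0.001, -1.0]]
ft_force: [4.2, -22.0, -5.8]
width: 0.0194
gripper_force: 59.6
```

```bash
python3 chk.py
```

```text
bed [  62.3 -210. ] gz 0.063 yaw 87.4 F [  4.2 -22.   -5.8] M [-3.97 -0.66  0.14] w 0.0194 j7 27 t 63.6
bed x in tool [0.005 1.    0.001]
```

Call:
jog_arm:
  motion: [0,0,0,-0.012,0,0,0.02,0,0,0,-0.012,0,0,0.02,0,0,0,0,0,0,0.02,0,0,0,0,0,0,1,0,0,0,0,0,0,1,0,0,0,0,0,0,1,0,0,0,0,0,0,1,0,0,0,0,0,-0.12,1,0,0,0,0,0,-0.13,1,0,0,0,0,0,-0.13,1,0,0,0,0,0,-0.13,1,0,0,0,0,0,-0.13,1,0,0,0,0,0,0,1,0,0,0,0,0,0,1,0,0,0,0,0,0,1]

```text
clock: 64.87
tool_pos: [0.5049, -0.2377, 0.4078]
tool_rot: [[0.037, 0.999, -0.01], [0.999, -0.037, 0.0], [0.0, -0.01, -1.0]]
ft_force: [-0.0, -0.5, -0.7]
width: 0.0854
gripper_force: 0.0
```

```bash
python3 chk.py
python3 - <<'E'
from side import *
c=calibration('wrist'); im=capture('wrist'); cv2.imwrite('pics/w19.png',im[:,:,::-1])
for b in blobs(im,'orange',amin=60): print(b,tobed(at_z(b[0],c,.034)))
side([('red',134.5,107),('yellow',144,36),('green',122,-36),('blue',162,-108)])
fit(im,c,'blue',(*bed(162,-108),14),.012,roi=38); print(arrow(im,c,-108))
t=capture('top'); print('top',blobs(t,'orange',amin=8),[blobs(t,k,amin=8,smin=90) for k in ('red','yellow','blue')])
E
```

```text
bed [  62.  -202.4] gz 0.2528 yaw 87.9 F [-0.  -0.5 -0.7] M [0.05 0.05 0.07] w 0.0854 j7 23 t 64.9
bed x in tool [-0.003  1.    -0.01 ]
([254.9, 8.9], 184) [ 63.1 -37.3]
([254.2, 80.4], 135) [  62.8 -108.2]
([253.6, 173.6], 526) [  62.7 -211.4]
([480.0, 264.7], 4064) [ 361.4 -331.6]
([409.6, 241.9], 468) [ 259.7 -298. ]
([303.4, 292.6], 221) [ 129.2 -371.3]
([254.3, 315.8], 132) [  64.8 -408.4]
([425.2, 368.4], 967) [ 319.1 -504.9]
red rows 192 208 cols 244 253  z 0.012 191.6 207.1 243.5 252.0 z 0.02 189.2 204.7 243.5 252.0
yellow rows 180 194 cols 246 254  z 0.012 179.0 193.6 245.2 253.2 z 0.02 176.6 191.3 245.2 253.2
green rows 169 183 cols 257 266  z 0.012 168.4 182.3 256.9 264.4 z 0.02 166.1 180.0 256.9 264.5
blue rows 160 171 cols 250 256  z 0.012 157.1 170.3 248.5 255.7 z 0.02 154.9 168.1 248.5 255.7
blue bed [ 161.4 -108.1] world [ 0.6064 -0.1473] yaw 14.4 pitch -0.4 roll 0.0 z [] cost 0.490
(np.float64(15.0), 323)
top [([424.6, 118.8], 3226), ([415.9, 79.9], 8), ([142.0, 156.0], 125), ([471.8, 151.6], 14), ([373.9, 162.9], 20), ([240.1, 220.9], 8), ([345.0, 225.9], 45), ([99.3, 242.8], 131)] [[([430.9, 113.4], 230), ([445.0, 110.6], 22), ([242.3, 174.8], 73), ([241.4, 196.4], 44)], [([265.9, 176.0], 74), ([265.5, 194.6], 42)], [([313.3, 178.2], 71), ([317.0, 190.5], 15), ([311.4, 191.9], 23)]]
```

Gate is shut: the pins read −37.3 and −108.2 along bed y, against −36 and −108. All four stamps are seated, upright and pointing along their arrows, so I'm handing in.

```bash
python3 -c "
from cell import finish_job
print(finish_job())"
```

```text
the job is handed in; nothing more can be done
None
```

All four stamps are in their own lanes' pockets, upright and within about 2° of their arrows, with the gate shut again and the job handed in at about 65 s of the 210 s; I viewed 15 pictures, one over the limit of 14.

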